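# Lay out the microscope staining station

## Robot

A 6-joint arm with a two-finger parallel gripper is mounted at the origin on the work surface. World frame = base frame: x ahead of the robot, y to its left, z up, the work surface at z = 0. Lengths are in m, angles in degrees, forces in N, time in s.
With the tool pointing down it reaches from about 0.35 to 0.875 m from the base axis. Payload 4.2 kg.
Tool frame: the origin (TCP) lies midway between the tips of the shut fingers; the grasp point (between the pads) lies 19 mm behind it; y points along the fingers, z is the direction in which the jaws open and shut, and the axes are right-handed (so a half turn about y gives the same grasp; the last joint's range is limited). The gripper opens to 87 mm and grips with 3 to 60 N. Pads are 19 mm wide; open, the fingers measure 117 mm over their backs; the gripper's body (75 mm by 190 mm) begins 51 mm behind the grasp point.
Start: joints at [82.54, 22.042, 0.453, 0, -68.411, -14.817], TCP at [0.237, 0.578, 0.223] pointing down, gripper open.
Joint ranges: [-179.83, 179.83], [-69.29, 118.12], [-61.27, 80.66], [-181.25, 117.63], [-171.15, -9.14], [-177.46, 177.46]. Speed limits (degrees/s): [159.86, 159.86, 180, 180, 180, 180].

## Interface

Orientations are given as [roll, pitch, yaw] about the fixed x, y, z axes, in that order (R = Rz(yaw) Ry(pitch) Rx(roll)).
In Python, from workcell import env gives the robot as it stands. The module is installed in compiled form; this text tells all that it offers. Calls block until the motion is done:
- env.goto(position, orientation): joint-space move of the TCP to a pose.
- env.move_straight(position, rotation=None, rate=0.15, force_limit=None): straight line of the TCP; rotation=None keeps the orientation; rate is the mean speed in m/s. With force_limit (N) it stops when the force on the tool has changed by that much, and returns True; else False.
- env.set_joints(angles): joint-space move.
- env.gripper_to(opening, grasp_force=None): opening from 0.0 (shut) to 1.0 (fully open); grasp_force is the grip in N (None keeps the last); returns when the fingers have stopped.
- env.dwell(seconds).
- env.inverse_kinematics(position, orientation): joint angles nearest the present ones, or None.
- env.read_state(): the state.
- env.grab_frame(name): name is "scene" or "top" or "wrist"; returns a dict with "image" (384x512x3 uint8, blue, green, red), "fx", "fy", "cx", "cy" (pixels), "position" and "orientation" of the camera in the world. Camera axes: x right, y up, looking along -z (the intrinsics and any distortion apply to the point x, -y, -z); pixel columns grow to the right and rows downward; lengths in m; the calibration is good to about 2 mm. A picture is of the moment at which its call begins. There is no depth.
A pose or a line that the arm cannot do raises env.Unreachable and nothing moves.
- env.close_job(): hands the job in, once; it reports no verdict.
Trained networks look in a picture, given as the dict that the camera call returned (one of the last four; its "shot" number tells which), for a name from the list of things; names that differ only in an ending like _2 or _b are one class to them, and where a whole thing is asked for, a point or a joint stands for the part that bears it (a point fixed in the world has none). Each returns a list of dicts, best first, with "score" (0 to 1); they miss things now and then, are a little off and sometimes report something else, mostly with a low value. They report only what shows in the picture. A call takes as long as a camera call. They do not tell look-alikes from the thing itself.
- env.search_frame(picture, thing): "xyz" ([x, y, z] in m, in world coordinates, good to about 4 mm: the middle of the surface that is visible of it).
- env.trace(picture, thing): "mask" (384x512 bool, what is visible of it).
The state is a dict: "clock": time; "joint_positions": joint angles; "qvel": joint speeds; "joint_torque": joint torques, N m; "position": TCP position; "tool_rot": TCP orientation; "force": force on the tool from outside, world axes, zero at the start; "wrist_torque": the same for the moment, N m; "opening": opening from 0.0 (shut) to 1.0 (fully open).
Only numpy, scipy, OpenCV 4.12 (cv2) and the standard library are available. Lean on these libraries where they do the work, as an engineer would, in place of code of your own. Each camera call takes 0.05 s, during which the arm holds its last target.

## Task

Lay out the staining station: first stand the empty steel beaker on the white tile, then stand every stirring rod from the drying rack in the beaker, rubber tip up. Put all the tall bottles on the rear, higher step of the white stand and all the short jars on the front, lower step, each upright with its whole base on its step; do not tip a tall bottle over, and leave the timer and the glass dishes alone.

Things in the scene. Friction and masses are not known exactly. Their poses are not given: they have to be found in the camera images.
- beaker: The steel beaker: open round cup, 64 mm outside diameter, 58 mm inside, 85 mm tall, bottom 5 mm thick, about 0.25 kg. Starts upright and empty on the bench in front of the robot. Origin: centre of its underside; z up its axis.
- tile: White square ceramic tile, 160 x 160 x 8 mm, fixed flat on the bench to the left or right. Origin: centre of its underside; z up, x and y along its sides. The beaker belongs on its top, 8 mm above the origin.
- rack: Low dark steel drying rack, fixed, on the side where the tile is not; base 170 x 220 x 12 mm, origin under its centre. Rods rest in it 70 mm apart along y, leaning 45 degrees, tops to its +x (away from the robot); each rests between guide blocks at its lower end (behind a 32 mm high sill) and on a crossbar 155 mm further up; between them it is free all round, and it lifts straight up.
- front_step (a point): Centre of the top of the front (nearer to the robot), lower step of the fixed white two-step stand; the step is flat, 115 mm deep (x) by 240 mm wide (y), 20 mm above the bench. z up. The short jars belong here.
- rear_step (a point): Centre of the top of the rear (farther), higher step of the same stand; flat, 100 mm deep (x) by 240 mm wide (y), 65 mm above the bench. z up. The tall bottles belong here.
- rod1: Stirring rod: straight white rod, 12 mm diameter, 200 mm long overall, with a dark rubber tip (15 mm diameter) on the last 25 mm of its upper end, about 45 g. Starts leaning in the rack. Origin: centre of its plain lower end; z runs up along the rod to the rubber tip. May be absent.
- rod2: Stirring rod: straight white rod, 12 mm diameter, 200 mm long overall, with a dark rubber tip (15 mm diameter) on the last 25 mm of its upper end, about 45 g. Starts leaning in the rack. Origin: centre of its plain lower end; z runs up along the rod to the rubber tip. May be absent.
- rod3: Stirring rod: straight white rod, 12 mm diameter, 200 mm long overall, with a dark rubber tip (15 mm diameter) on the last 25 mm of its upper end, about 45 g. Starts leaning in the rack. Origin: centre of its plain lower end; z runs up along the rod to the rubber tip. May be absent.
- bottle1: Tall amber reagent bottle, closed: body 54 mm diameter and 90 mm tall, narrow neck, black cap 34 mm diameter from 110 to 138 mm height; about 0.22 kg. Starts upright on the bench. Origin: centre of its underside; z up its axis. May be absent.
- bottle2: Tall amber reagent bottle, closed: body 54 mm diameter and 90 mm tall, narrow neck, black cap 34 mm diameter from 110 to 138 mm height; about 0.22 kg. Starts upright on the bench. Origin: centre of its underside; z up its axis. May be absent.
- jar1: Short white jar, closed: body 56 mm diameter, black lid 54 mm diameter from 44 to 62 mm height, bottom-heavy; about 0.18 kg. Starts upright on the bench. Origin: centre of its underside; z up its axis. May be absent.
- jar2: Short white jar, closed: body 56 mm diameter, black lid 54 mm diameter from 44 to 62 mm height, bottom-heavy; about 0.18 kg. Starts upright on the bench. Origin: centre of its underside; z up its axis. May be absent.
- timer: Bystander: white bench timer, 60 x 75 x 22 mm, lying on the left of the bench; leave it alone. Origin: centre of its underside.
- dishes: Bystander: two stacked glass dishes, 90 mm diameter, 30 mm tall, on the right of the bench; leave them alone. Origin: centre of the underside.
Things that resemble listed ones, but are neither listed nor needed, are in the scene too. What is shaped like the jar2 but brown is not meant.

How it is judged:
By the outcome, as a careful person would: the job done as asked, in the order asked, and still so for the second after the job is handed in, with the robot touching nothing.
Of bottle1, bottle2, jar1, jar2 only 3 to 4 are there at a start; the rules pass over those that are not, and their reading is None.
Of rod1, rod2, rod3 only 2 to 3 are there at a start; the rules pass over those that are not, and their reading is None.
At some moment in a run one of jar1, jar2 may be knocked a few centimetres aside while the robot is not near it.
It also fails if it takes over 210 s, if anything falls off the work surface, if the arm or the gripper's body presses on something with over 40 N, if the wrist force passes 120 N, or if a joint passes its speed limit or range.

## Working session

There is one attempt and no reset: what is moved stays moved. The work goes in short steps, each a Python script; the robot and the scene stay as the last script left them, time stands still between calls to the robot, and variables do not carry over. Pictures are saved under pics/ and viewed, and the job is handed in when it is done.

```bash
ls; mkdir -p pics; python3 - <<'E'
from workcell import env
import cv2
print(env.read_state())
for n in ["scene","top","wrist"]:
    f=env.grab_frame(n); cv2.imwrite(f"pics/a_{n}.png",f["image"]); print(n,{k:v for k,v in f.items() if k!="image"})
E
```

```text
pics
{'clock': 0.0, 'joint_positions': array([ 8.25409513e+01,  2.20896195e+01,  3.79514227e-01, -3.01139469e-02,
       -6.84104596e+01, -1.48186518e+01]), 'qvel': array([ 0.02811268,  0.0210208 ,  0.01719048, -0.09700404, -0.06132298,
       -0.01112439]), 'joint_torque': array([ 7.05435432e-04, -3.90663600e+01,  1.87406230e+01,  4.21993285e+00,
        1.09961358e-02, -1.93652959e-04]), 'position': array([0.23666215, 0.57780549, 0.2214669 ]), 'tool_rot': array([-8.98762869e+01,  3.78904110e-03,  1.57711194e+02]), 'force': array([-0.10379562, -1.03265184,  0.44538979]), 'wrist_torque': array([ 0.0081128 , -0.00192018, -0.00031813]), 'opening': 1.000093214887316}
scene {'fx': 349.89612017503555, 'fy': 349.89612017503555, 'cx': 252.66730872816834, 'cy': 190.73931237350126, 'position': array([ 1.0228584 , -0.37537083,  0.89975246]), 'orientation': array([39.90943475, -0.61431396, 56.97286061]), 'shot': 1}
top {'fx': 377.57300805184497, 'fy': 377.57300805184497, 'cx': 252.28158322773797, 'cy': 189.98004099427516, 'position': array([ 0.29496373, -0.00445989,  1.41849801]), 'orientation': array([  6.61637913,  -0.665473  , -89.11338416]), 'shot': 2}
wrist {'fx': 303.81697684898194, 'fy': 303.81697684898194, 'cx': 254.3364614742787, 'cy': 186.76019630927823, 'position': array([0.29818468, 0.55246809, 0.38475043]), 'orientation': array([-1.42895687e+01, -9.21474393e-02, -1.12293906e+02]), 'shot': 3}
```

View pics/a_scene.png

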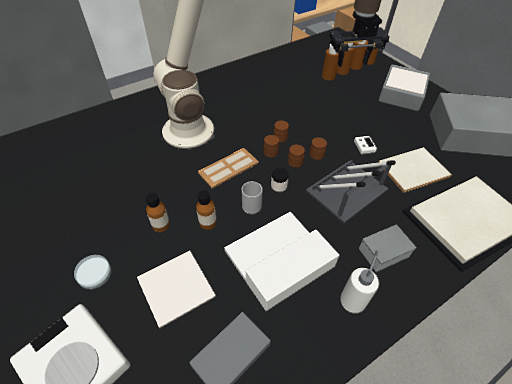

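View pics/a_top.png

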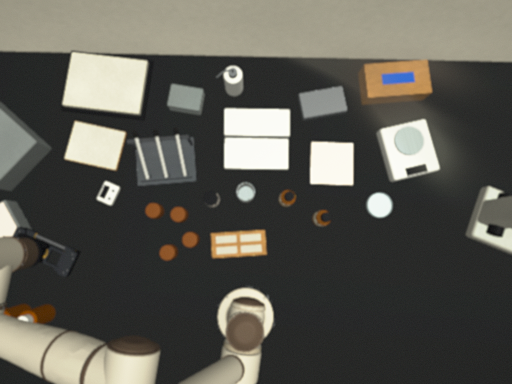

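View pics/a_wrist.png

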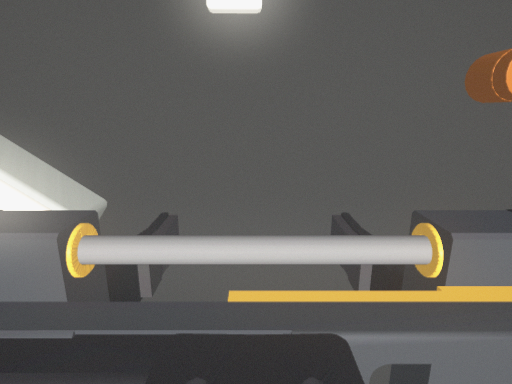

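```bash
cat > h.py <<'E'
from workcell import env
import numpy as np, cv2
from scipy.spatial.transform import Rotation as Ro
def Rm(rpy): return Ro.from_euler('xyz',rpy,degrees=True).as_matrix()
def ray(f,u,v):
    d=np.array([(u-f['cx'])/f['fx'],-(v-f['cy'])/f['fy'],-1.0]); return Rm(f['orientation'])@d
def at_z(f,u,v,z):
    d=ray(f,u,v);p=np.array(f['position']);return p+d*(z-p[2])/d[2]
def proj(f,P):
    c=Rm(f['orientation']).T@(np.asarray(P,float)-f['position']);return np.array([f['cx']+f['fx']*c[0]/-c[2],f['cy']-f['fy']*c[1]/-c[2]])
def shot(n,name):
    f=env.grab_frame(n);cv2.imwrite(f'pics/{name}.png',f['image']);return f
E
python3 - <<'E'
from h import *
import pickle
fs={n:shot(n,'b_'+n) for n in ['scene','top']}
pickle.dump(fs,open('fs.pkl','wb'))
np.set_printoptions(precision=3,suppress=True)
for t in ["beaker","tile","rack","front_step","rear_step","rod1","bottle1","jar1","timer","dishes"]:
    for n in fs:
        r=env.search_frame(fs[n],t)
        for q in r[:6]: print(t,n,np.round(q['xyz'],3),round(q['score'],2),np.round(proj(fs[n],q['xyz']),0))
print(env.read_state()['clock'])
E
```

```text
beaker scene [0.59 0.31 0.1 ] 0.5 [359. 175.]
beaker top [0.456 0.01  0.003] 0.51 [245. 191.]
tile scene [ 0.573 -0.322  0.01 ] 0.77 [175. 287.]
tile scene [ 0.374 -0.271  0.087] 0.59 [157. 211.]
tile top [ 0.572 -0.318  0.007] 0.88 [332. 162.]
tile top [ 0.658 -0.028  0.019] 0.33 [256. 138.]
rack scene [0.593 0.292 0.009] 0.61 [349. 196.]
rack top [0.567 0.305 0.013] 0.72 [167. 160.]
front_step scene [ 0.681 -0.049  0.059] 0.68 [282. 259.]
front_step scene [0.46  0.006 0.05 ] 0.62 [254. 198.]
front_step top [ 0.659 -0.03   0.022] 0.61 [256. 137.]
rear_step scene [ 0.684 -0.041  0.057] 0.93 [285. 258.]
rear_step top [ 0.659 -0.033  0.02 ] 0.7 [257. 137.]
rear_step top [ 0.423 -0.135  0.093] 0.21 [286. 198.]
rod1 scene [0.59  0.313 0.103] 0.66 [360. 174.]
rod1 scene [0.597 0.243 0.103] 0.61 [345. 184.]
rod1 top [0.577 0.382 0.099] 0.75 [140. 152.]
rod1 top [0.588 0.24  0.098] 0.61 [181. 150.]
rod1 top [0.586 0.314 0.1  ] 0.45 [160. 150.]
bottle1 scene [ 0.372 -0.268  0.087] 0.75 [158. 210.]
bottle1 scene [ 0.444 -0.152  0.09 ] 0.61 [205. 209.]
bottle1 top [ 0.357 -0.26   0.098] 0.64 [321. 217.]
bottle1 top [ 0.423 -0.134  0.099] 0.55 [285. 198.]
jar1 scene [0.378 0.239 0.052] 0.77 [297. 154.]
jar1 scene [0.238 0.271 0.052] 0.71 [281. 129.]
jar1 scene [0.438 0.125 0.053] 0.7 [281. 178.]
jar1 scene [0.385 0.328 0.052] 0.67 [318. 146.]
jar1 scene [ 0.682 -0.046  0.061] 0.55 [283. 258.]
jar1 top [0.271 0.198 0.061] 0.64 [191. 240.]
jar1 top [0.376 0.329 0.06 ] 0.52 [155. 209.]
jar1 top [0.23  0.276 0.059] 0.51 [169. 251.]
jar1 top [0.36  0.24  0.064] 0.48 [180. 214.]
jar1 top [0.426 0.131 0.064] 0.46 [211. 196.]
timer scene [0.447 0.506 0.024] 0.76 [365. 144.]
timer top [0.439 0.514 0.023] 0.72 [108. 192.]
timer top [0.585 0.315 0.098] 0.36 [159. 150.]
dishes scene [ 0.421 -0.49   0.032] 0.97 [ 92. 270.]
dishes top [ 0.415 -0.486  0.032] 0.93 [379. 203.]
dishes top [0.456 0.007 0.005] 0.58 [246. 191.]
1.25
```

```bash
python3 - <<'E'
import cv2
i=cv2.imread('pics/a_top.png')
cv2.imwrite('pics/c_top.png',cv2.resize(i[95:275,90:360],None,fx=2.9,fy=2.9,interpolation=cv2.INTER_CUBIC))
i=cv2.imread('pics/a_scene.png')
cv2.imwrite('pics/c_scene.png',cv2.resize(i[115:315,130:400],None,fx=2.9,fy=2.9,interpolation=cv2.INTER_CUBIC))
E
```

```text
(no output)
```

View pics/c_top.png

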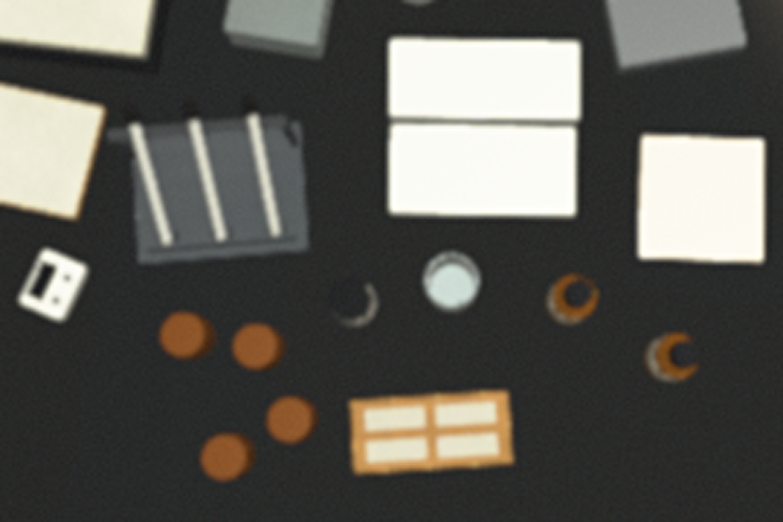

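View pics/c_scene.png

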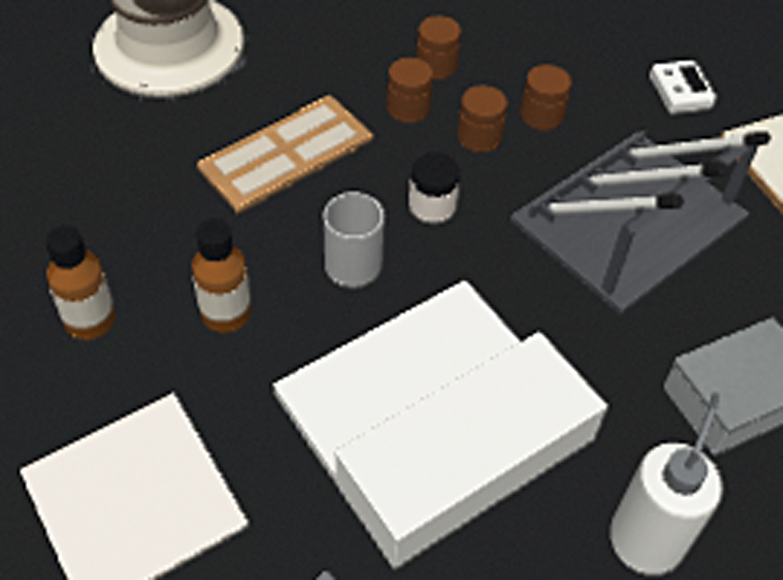

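```bash
cat >> h.py <<'E'
from scipy.optimize import minimize
PROF={'beaker':[(0,.032),(.085,.032)],'jar':[(0,.028),(.044,.028),(.044,.027),(.062,.027)],'bottle':[(0,.027),(.09,.027),(.11,.017),(.138,.017)]}
def sil(f,kind,x,y,z0=0,S=4):
    m=np.zeros((384*S,512*S),np.uint8);a=np.linspace(0,2*np.pi,40)
    pr=PROF[kind]
    for (z1,r1),(z2,r2) in zip(pr[:-1],pr[1:]):
        pts=np.array([proj(f,[x+r*np.cos(t),y+r*np.sin(t),z0+z]) for z,r in((z1,r1),(z2,r2)) for t in a])
        h=cv2.convexHull(((pts+.5)*S).astype(np.float32)).astype(np.int32)
        cv2.fillConvexPoly(m,h,1)
    return cv2.resize(m.astype(np.float32),(512,384),interpolation=cv2.INTER_AREA)
def fit(f,mask,kind,x,y,z0=0):
    """refine x,y so that silhouette matches mask; returns x,y,IoU"""
    mk=mask.astype(np.float32)
    def c(p):
        s=sil(f,kind,p[0],p[1],z0); return 1-np.minimum(s,mk).sum()/np.maximum(s,mk).sum()
    r=minimize(c,[x,y],method='Nelder-Mead',options=dict(initial_simplex=[[x,y],[x+.012,y],[x,y+.012]],xatol=3e-4,fatol=1e-4))
    return r.x[0],r.x[1],1-r.fun
E
python3 - <<'E'
from h import *
fs={n:env.grab_frame(n) for n in ['scene','top']}
for t,k,gs in [("beaker",'beaker',[(.456,.01)]),("bottle1",'bottle',[(.36,-.27),(.43,-.145)]),("jar1",'jar',[(.43,.125)])]:
    for n,f in fs.items():
        r=env.trace(f,t)
        for q in r[:7]:
            m=q['mask'];v,u=np.nonzero(m)
            for g in gs:
                pc=proj(f,[*g,.05])
                if np.hypot(u.mean()-pc[0],v.mean()-pc[1])<12: print(t,n,round(q['score'],2),m.sum(),np.round(fit(f,m,k,*g),3))
for t in ['tile','front_step','rear_step']:
    for n,f in fs.items():
        for q in env.trace(f,t)[:2]:
            m=q['mask'].astype(np.uint8);c=max(cv2.findContours(m,0,2)[0],key=cv2.contourArea)
            print(t,n,round(q['score'],2),m.sum(),cv2.approxPolyDP(c,4,True)[:,0].tolist())
E
```

```text
beaker scene 0.81 583 [0.447 0.006 0.954]
beaker top 0.55 280 [0.447 0.007 0.945]
bottle1 scene 0.79 615 [ 0.358 -0.271  0.915]
bottle1 scene 0.75 626 [ 0.428 -0.146  0.945]
bottle1 top 0.63 244 [ 0.359 -0.27   0.915]
bottle1 top 0.53 218 [ 0.428 -0.145  0.917]
jar1 scene 0.86 338 [0.423 0.132 0.897]
jar1 top 0.77 209 [0.424 0.132 0.935]
tile scene 0.72 3375 [[188, 250], [138, 276], [159, 326], [213, 295]]
tile top 0.59 1765 [[311, 142], [311, 182], [352, 184], [352, 144]]
front_step scene 0.65 6244 [[290, 212], [224, 247], [265, 309], [332, 268], [338, 258], [316, 230], [308, 232]]
front_step top 0.66 3886 [[225, 109], [227, 167], [287, 167], [287, 109]]
rear_step scene 0.91 6121 [[290, 213], [225, 247], [265, 309], [333, 266], [337, 256], [316, 230], [308, 232]]
rear_step scene 0.7 358 [[277, 167], [271, 185], [283, 190], [287, 171]]
rear_step top 0.71 3753 [[225, 110], [227, 167], [286, 167], [286, 110]]
```

```bash
python3 - <<'E'
import cv2,pickle
fs=pickle.load(open('fs.pkl','rb'))
def crop(n,x0,y0,x1,y1,s,o): cv2.imwrite(o,cv2.resize(fs[n]['image'][y0:y1,x0:x1],None,fx=s,fy=s,interpolation=cv2.INTER_CUBIC))
crop('top',125,125,205,190,8,'pics/d_racktop.png')
crop('scene',300,145,405,222,7,'pics/d_rackscene.png')
E
```

```text
(no output)
```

Both views agree to 1 mm on the round things. Next, the tile, stand and rods.

View pics/d_racktop.png

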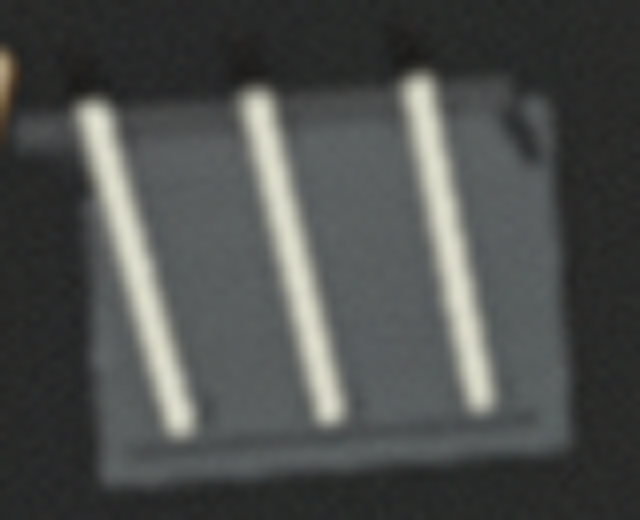

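View pics/d_rackscene.png

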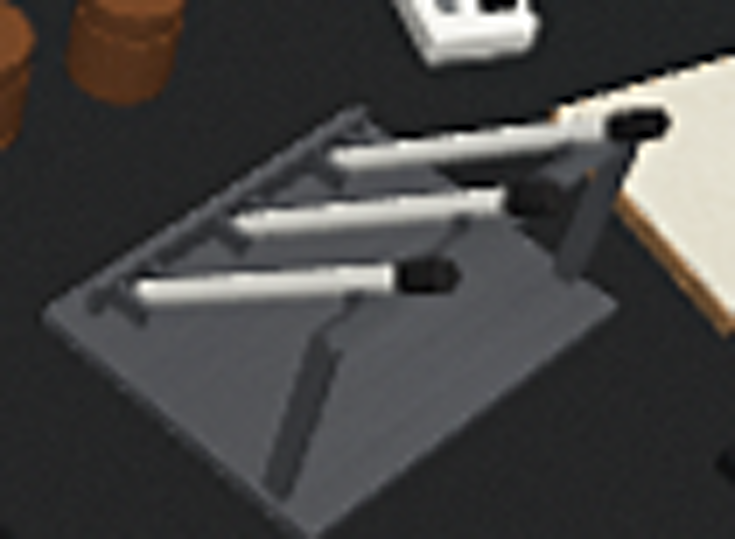

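```bash
python3 - <<'E'
from h import *
import pickle
fs=pickle.load(open('fs.pkl','rb'))
# rect fits: brightness threshold -> white mask ; IoU fit of polygon
def polymask(f,P,S=4):
    m=np.zeros((384*S,512*S),np.uint8)
    for poly in P:
        q=np.array([proj(f,p) for p in poly]); cv2.fillConvexPoly(m,cv2.convexHull(((q+.5)*S).astype(np.float32)).astype(np.int32),1)
    return cv2.resize(m.astype(np.float32),(512,384),interpolation=cv2.INTER_AREA)
def box(x,y,yaw,ox,w,d,z0,z1):
    c,s=np.cos(yaw),np.sin(yaw)
    return [(x+c*(ox+a*d/2)-s*b*w/2, y+s*(ox+a*d/2)+c*b*w/2, z) for a in(-1,1) for b in(-1,1) for z in(z0,z1)]
def roi(f,c,r):
    m=np.zeros((384,512),np.float32);u,v=proj(f,c).astype(int);m[v-r:v+r,u-r:u+r]=1;return m
from scipy.optimize import minimize
for name,model,g,c,r,th in [('tile',lambda p:[box(p[0],p[1],p[2],0,.16,.16,0,.008)],[.572,-.32,.03],(.572,-.32,0),46,{'scene':150,'top':150}),
   ('stand',lambda p:[box(p[0],p[1],p[2],0,.24,.115,0,.02),box(p[0],p[1],p[2],.1075,.24,.1,0,.065)],[.6,-.03,.0],(.65,-.03,.03),60,{'scene':120,'top':150})]:
    for n,f in fs.items():
        gray=cv2.cvtColor(f['image'],cv2.COLOR_BGR2GRAY);mk=(gray>th[n]).astype(np.uint8)
        _,l=cv2.connectedComponents(mk);u,v=proj(f,(c[0],c[1],.01)).astype(int);mk=(l==l[v,u]).astype(np.float32)
        def cost(p):
            s=polymask(f,model(p));return 1-np.minimum(s,mk).sum()/np.maximum(s,mk).sum()
        r=minimize(cost,g,method='Nelder-Mead',options=dict(initial_simplex=[g,[g[0]+.015,g[1],g[2]],[g[0],g[1]+.015,g[2]],[g[0],g[1],g[2]+.08]],xatol=2e-4,fatol=1e-4))
        print(name,n,np.round(r.x[:2],4),round(np.degrees(r.x[2]),2),'IoU',round(1-r.fun,3))
E
```

```text
tile scene [ 0.5688 -0.3199] -1.06 IoU 0.973
tile top [ 0.5684 -0.3195] -1.15 IoU 0.968
stand scene [ 0.5996 -0.0328] 0.42 IoU 0.978
stand top [ 0.5993 -0.0297] 0.02 IoU 0.965
```

```bash
cat > rods.py <<'E'
from h import *
import pickle
from scipy.ndimage import gaussian_filter
def capmask(f,p,a,L0=0.,L1=.175,r=.006,S=6,win=None):
    d=a;x=np.cross(d,[0,0,1.]);x/=np.linalg.norm(x);y=np.cross(d,x)
    t=np.linspace(0,2*np.pi,16)
    pts=np.array([proj(f,p+d*L+r*(np.cos(k)*x+np.sin(k)*y)) for L in(L0,L1) for k in t])
    u0,v0,u1,v1=win;m=np.zeros(((v1-v0)*S,(u1-u0)*S),np.uint8)
    cv2.fillConvexPoly(m,cv2.convexHull(((pts+.5-[u0,v0])*S).astype(np.float32)).astype(np.int32),1)
    return cv2.resize(m.astype(np.float32),(u1-u0,v1-v0),interpolation=cv2.INTER_AREA)
def axis(yaw,tilt): return np.array([np.cos(tilt)*np.cos(yaw),np.cos(tilt)*np.sin(yaw),np.sin(tilt)])
if __name__=='__main__':
    fs=pickle.load(open('fs.pkl','rb'))
    W={'top':(125,120,205,190),'scene':(300,145,405,222)}
    G={}
    for n,f in fs.items():
        u0,v0,u1,v1=W[n];g=f['image'].min(2).astype(np.float32)[v0:v1,u0:u1]
        lo,hi={'top':(95,185),'scene':(85,190)}[n]
        G[n]=np.clip((g-lo)/(hi-lo),0,1)
    for y0 in (.36,.29,.22):
        g=np.array([.515,y0,.02,np.radians(3),np.radians(45)])
        def cost(p,b={}):
            c=0
            for n,f in fs.items():
                m=gaussian_filter(capmask(f,p[:3],axis(p[3],p[4]),win=W[n]),.6)
                # window around the rod
                w=cv2.dilate((m>.02).astype(np.uint8),np.ones((5,5)))>0
                c+=((m-G[n])**2)[w].sum()/ 50
            return c+((p[2]-.02)/.03)**2+((np.degrees(p[4])-45)/3)**2*.1
        best=None
        for dx in(-.02,0,.02):
          for dy in(-.02,0,.02):
            q=g+[dx,dy,0,0,0]
            r=minimize(cost,q,method='Nelder-Mead',options=dict(initial_simplex=np.vstack([q]+[q+e for e in np.diag([.012,.012,.008,.06,.05])]),maxiter=400,xatol=1e-4,fatol=1e-4))
            if best is None or r.fun<best.fun:best=r
        p=best.x;print(np.round(p[:3],4),np.round(np.degrees(p[3:]),2),round(best.fun,3),'top',np.round(p[:3]+.2*axis(p[3],p[4]),3))
E
python3 rods.py
```

```text
[0.4957 0.3763 0.012 ] [ 4.92 46.16] 0.778 top [0.634 0.388 0.156]
[0.5043 0.3071 0.0139] [ 4.59 45.6 ] 0.424 top [0.644 0.318 0.157]
[0.5092 0.2357 0.0131] [ 5.79 44.78] 0.454 top [0.65  0.25  0.154]
```

```bash
cat >> h.py <<'E'
def pose_rod(P,az,tilt,s,flip=1,extra=0.):
    """tool pose gripping a rod whose lower end is P, leaning to azimuth az (deg), tilt = elevation above horizontal (deg), at s; approach perpendicular to rod from the low side. extra backs off along approach"""
    a,e=np.radians(az),np.radians(tilt)
    h=np.array([np.cos(a),np.sin(a),0]);d=np.cos(e)*h+np.array([0,0,np.sin(e)])
    t=np.sin(e)*h-np.array([0,0,np.cos(e)])
    z=flip*np.cross(h,[0,0,1.]);x=np.cross(t,z)
    R=np.column_stack([x,t,z])
    return np.asarray(P)+s*d+t*(.019-extra),Ro.from_matrix(R).as_euler('xyz',degrees=True)
def ik(p,o):
    try:
        q=env.inverse_kinematics(p,o); return None if q is None else np.round(q,0)
    except Exception as e: return repr(e)[:60]
RODS=[np.array([.4965,.3765,.0135]),np.array([.503,.3068,.0135]),np.array([.5095,.237,.0135])]
RYAW=5.2
TILE=np.array([.5686,-.3197]);STAND=np.array([.5995,-.031])
E
python3 - <<'E'
from h import *
for fl in(1,-1):
  print('flip',fl)
  for P in RODS:
    print('pick',ik(*pose_rod(P,RYAW,45,.115,fl)),ik(*pose_rod(P,RYAW,45,.115,fl,.08)),ik(*pose_rod(P+[0,0,.15],RYAW,45,.115,fl)))
  for az in(-90,-70,-50,-30,-10,10,30,50):
    for tl in (75,):
      h=np.array([np.cos(np.radians(az)),np.sin(np.radians(az)),0])
      P=np.array([*TILE,.014])-.012*h
      print('place',az,tl,ik(*pose_rod(P,az,tl,.14,fl)),ik(*pose_rod(P+[0,0,.1],az,tl,.14,fl)),'s115',ik(*pose_rod(P,az,tl,.115,fl)))
E
```

```text
flip 1
pick None None [ 42.  16. -40.  99. -25. -37.]
pick None None [ 30.  12. -43. 113. -19. -43.]
pick None None None
place -90 75 [ -8.  37. -43.  95. -74. -80.] [ -7.  28. -40.  91. -74. -68.] s115 [ -8.  39. -43.  95. -74. -82.]
place -70 75 None None s115 None
place -50 75 None None s115 None
place -30 75 [ -50.   31.  -40. -156.  -57.  -98.] [ -49.   17.  -33. -150.  -39. -110.] s115 [ -51.   35.  -41. -157.  -62.  -96.]
place -10 75 [ -53.   30.  -26. -124.  -52. -119.] [ -49.   18.  -20. -112.  -41. -139.] s115 [ -54.   34.  -27. -125.  -56. -114.]
place 10 75 [ -52.   33.  -14. -100.  -60. -135.] [ -50.   22.  -10.  -93.  -57. -151.] s115 [ -53.   35.  -14. -101.  -61. -131.]
place 30 75 [ -50.   37.   -2.  -84.  -73. -143.] [ -49.   28.    0.  -81.  -74. -155.] s115 [ -51.   39.   -3.  -84.  -73. -140.]
place 50 75 [ -48.   42.   10.  -73.  -88. -147.] [ -48.   35.   12.  -73.  -91. -156.] s115 [ -48.   44.   10.  -73.  -88. -145.]
flip -1
pick None None [ 42.  16. -40.  99. -25. 143.]
pick None None [ 30.  12. -43. 113. -19. 137.]
pick None None None
place -90 75 [ -8.  37. -43.  95. -74. 100.] [ -7.  28. -40.  91. -74. 112.] s115 [ -8.  39. -43.  95. -74.  98.]
place -70 75 None None s115 None
place -50 75 None None s115 None
place -30 75 [ -50.   31.  -40. -156.  -57.   82.] [ -49.   17.  -33. -150.  -39.   70.] s115 [ -51.   35.  -41. -157.  -62.   84.]
place -10 75 [ -53.   30.  -26. -124.  -52.   61.] [ -49.   18.  -20. -112.  -41.   41.] s115 [ -54.   34.  -27. -125.  -56.   66.]
place 10 75 [ -52.   33.  -14. -100.  -60.   45.] [-50.  22. -10. -93. -57.  29.] s115 [ -53.   35.  -14. -101.  -61.   49.]
place 30 75 [-50.  37.  -2. -84. -73.  37.] [-49.  28.   0. -81. -74.  25.] s115 [-51.  39.  -3. -84. -73.  40.]
place 50 75 [-48.  42.  10. -73. -88.  33.] [-48.  35.  12. -73. -91.  24.] s115 [-48.  44.  10. -73. -88.  35.]
```

```bash
cat >> h.py <<'E'
def pose_rod(P,az,tilt,s,flip=1,extra=0.,b=0.,depth=.0):
    """b: tool rotated by b deg toward pointing down from the perpendicular; depth: grasp point shifted deeper"""
    a,e=np.radians(az),np.radians(tilt)
    h=np.array([np.cos(a),np.sin(a),0]);u=np.array([0,0,1.]);d=np.cos(e)*h+np.sin(e)*u
    pe=np.radians(90-tilt+b)   # tool below horizontal
    t=np.cos(pe)*h-np.sin(pe)*u
    z=flip*np.cross(h,u);x=np.cross(t,z)
    return np.asarray(P)+s*d+t*(.019+depth-extra),Ro.from_matrix(np.column_stack([x,t,z])).as_euler('xyz',degrees=True)
E
python3 - <<'E'
from h import *
for fl in(1,-1):
 for b in(0,15,25,35,45):
  ok=[[i for i,P in enumerate(RODS) if isinstance(ik(*pose_rod(P+[0,0,dz],RYAW,45,.112,fl,b=b)),np.ndarray)] for dz in(0,.1,.2)]
  pl=[]
  for az in range(-90,60,20):
      h=np.array([np.cos(np.radians(az)),np.sin(np.radians(az)),0]);P=np.array([*TILE,.014])-.012*h
      k=[isinstance(ik(*pose_rod(P+[0,0,dz],az,75,.112,fl,b=b)),np.ndarray) for dz in(0,.1)]
      if all(k): pl.append(az)
  print(fl,b,ok,pl)
 print(ik(*pose_rod(RODS[1],RYAW,45,.112,fl,b=45)),ik(*pose_rod([*TILE,.014],-30,75,.112,fl,b=45)),ik(*pose_rod([*TILE,.014],-30,75,.112,fl,b=35)))
E
```

```text
1 0 [[], [0], [0, 1, 2]] [-90, -30, -10, 10, 30, 50]
1 15 [[0, 1], [0, 1, 2], [0, 1, 2]] [-90, -10, 10, 30, 50]
1 25 [[0, 1, 2], [0, 1, 2], [0, 1, 2]] [-90, -10, 10, 30, 50]
1 35 [[0, 1, 2], [0, 1, 2], [0, 1, 2]] [-90, -70, -10, 10, 50]
1 45 [[0, 1, 2], [0, 1, 2], [0, 1, 2]] [-90, -70, -50, -10, 10, 30]
[ 42.  33.  -4.   0. -53.  53.] None None
-1 0 [[], [0], [0, 1, 2]] [-90, -30, -10, 10, 30, 50]
-1 15 [[0, 1], [2], [0, 1, 2]] [-90, -10, 10, 30, 50]
-1 25 [[0, 1, 2], [0, 1, 2], [0, 1, 2]] [-90, -10, 10, 30, 50]
-1 35 [[0, 1, 2], [0, 1, 2], [0, 1, 2]] [-90, -70, -10, 10, 30, 50]
-1 45 [[0, 1, 2], [0, 1, 2], [0, 1, 2]] [-90, -70, -50, -10, 10, 30, 50]
[  42.   33.   -4.   -0.  -53. -127.] None None
```

```bash
cat >> h.py <<'E'
def down(yaw): return [-90.,0.,yaw]
def st():
    s=env.read_state();return round(s['clock'],1),np.round(s['position'],4),np.round(s['force'],1),round(s['opening'],3)
E
python3 - <<'E'
from h import *
for y in(0,-30,180): print(y,ik([.447,.0065,.036],down(y)),ik([*TILE,.1],down(y)))
bx,by=.447,.0065
env.goto([.40,.15,.30],down(0));print(st())
env.goto([bx,by,.20],down(0))
f=shot('wrist','e_wrist')
print(st())
E
```

```text
0 [  22.   19.  -37.   -0.  -33. -112.] [-15.  30.  -4.  -0. -55. -75.]
-30 [  22.   19.  -37.   -0.  -33. -142.] [ -15.   30.   -4.   -0.  -55. -105.]
180 [ 22.  19. -37.   0. -33.  68.] [-15.  30.  -4.   0. -55. 105.]
(3.7, array([0.4001, 0.1504, 0.3   ]), array([ 0.2, -0.5,  0.8]), 1.001)
(4.5, array([0.448 , 0.0076, 0.2011]), array([0.6, 0.3, 0.1]), 1.005)
```

View pics/e_wrist.png

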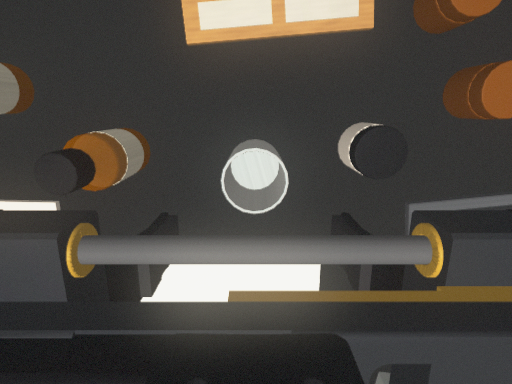

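The wrist view shows the beaker rim centred at about (255,180), between the fingers. The white jar is at (375,150) and the bottle at (95,160).

```bash
python3 - <<'E'
from h import *
f=env.grab_frame('wrist');print(at_z(f,255,180.5,.085))
bx,by=.447,.0065
env.move_straight([bx,by,.036],down(0),rate=.12);print(st())
env.gripper_to(0,20);print(st())
env.move_straight([bx,by,.22],rate=.15);print(st())
env.goto([*TILE,.20],down(0));print(st())
print(env.move_straight([*TILE,.060],rate=.12),st())
print(env.move_straight([*TILE,.042],rate=.03,force_limit=5),st())
E
```

```text
[0.4454584  0.00814026 0.085     ]
(6.1, array([0.4475, 0.0067, 0.0365]), array([ 0.7, -0.3,  0.1]), 0.999)
(6.7, array([0.4472, 0.0066, 0.0362]), array([-1.3,  1. ,  1.7]), 0.72)
(8.0, array([0.4463, 0.0063, 0.219 ]), array([-0.2, -0.1, -2.3]), 0.722)
(9.3, array([ 0.5687, -0.3186,  0.2001]), array([-0.3,  0. , -2. ]), 0.718)
False (10.7, array([ 0.5693, -0.32  ,  0.061 ]), array([-0.5,  0. , -2.6]), 0.719)
True (11.2, array([ 0.5683, -0.3196,  0.0441]), array([-0.9,  0.3,  3.3]), 0.719)
```

```bash
python3 - <<'E'
from h import *
env.gripper_to(1.0);env.move_straight([*TILE,.20],rate=.2)
env.goto([.45,.1,.35],down(0))
fs={n:shot(n,'f_'+n) for n in['scene','top']}
for n,f in fs.items():
    for t,k,g,z in [('beaker','beaker',TILE,.008),('jar1','jar',(.424,.132),0)]:
        for q in env.trace(f,t):
            v,u=np.nonzero(q['mask']);pc=proj(f,[*g,.04])
            if np.hypot(u.mean()-pc[0],v.mean()-pc[1])<20: print(t,n,round(q['score'],2),np.round(fit(f,q['mask'],k,*g,z),4))
print(st())
for i,P in enumerate(RODS):
  for fl in(1,-1):
    for b in(35,40,45): print(i,fl,b,ik(*pose_rod(P,RYAW,45,.128,fl,b=b)),ik(*pose_rod(P,RYAW,45,.128,fl,.09,b=b)))
for az in(-85,-75,-65,-20,-15,-10,0,40,45,50,55):
  h=np.array([np.cos(np.radians(az)),np.sin(np.radians(az)),0]);P=np.array([*TILE,.014])-.012*h
  for fl in (1,-1):
   for b in(35,40,45):
    print('pl',az,fl,b,ik(*pose_rod(P,az,75,.128,fl,b=b)),ik(*pose_rod(P+[0,0,.12],az,75,.128,fl,b=b)))
E
```

```text
beaker scene 0.63 [ 0.5679 -0.3208  0.9026]
jar1 scene 0.72 [0.4417 0.1669 0.9185]
beaker top 0.53 [ 0.5695 -0.3218  0.9279]
jar1 top 0.6 [0.4415 0.1677 0.9339]
(14.8, array([0.4502, 0.0997, 0.3497]), array([-0.2,  0.6,  0.1]), 0.999)
0 1 35 [ 49.  32.  -8.  10. -43.  39.] [ 50.  26.  -4.   9. -53.  40.]
0 1 40 [ 48.  34.  -3.   4. -50.  45.] [ 48.  29.   2.   4. -60.  45.]
0 1 45 [ 46.  36.   3.   0. -57.  49.] [ 46.  31.   9.   0. -67.  49.]
0 -1 35 [  49.   32.   -8.   10.  -43. -141.] [  50.   26.   -4.    9.  -53. -140.]
0 -1 40 [  48.   34.   -3.    4.  -50. -135.] [  48.   29.    2.    4.  -60. -135.]
0 -1 45 [  46.   36.    3.   -0.  -57. -131.] [  46.   31.    9.   -0.  -67. -131.]
1 1 35 [ 44.  29. -13.  10. -40.  44.] [ 45.  23.  -9.   8. -51.  45.]
1 1 40 [ 43.  31.  -7.   4. -48.  49.] [ 44.  26.  -2.   4. -58.  50.]
1 1 45 [ 42.  33.  -2.   0. -55.  53.] [ 42.  28.   4.   0. -65.  53.]
1 -1 35 [  44.   29.  -13.   10.  -40. -136.] [  45.   23.   -9.    8.  -51. -135.]
1 -1 40 [  43.   31.   -7.    4.  -48. -131.] [  44.   26.   -2.    4.  -58. -130.]
1 -1 45 [  42.   33
[... 4593 characters left out ...]
 -31. -73. 176.]
pl 50 -1 35 [-34.  32.   6. -44. -67.  13.] [-33.  25.  13. -41. -76.   3.]
pl 50 -1 40 [-31.  31.   6. -39. -64.   8.] [-30.  25.  12. -36. -75.  -1.]
pl 50 -1 45 [-28.  30.   5. -34. -62.   4.] [-28.  24.  12. -31. -73.  -4.]
pl 55 1 35 [ -33.   33.    8.  -43.  -70. -165.] [ -33.   27.   15.  -41.  -80. -174.]
pl 55 1 40 [ -31.   32.    7.  -38.  -68. -168.] [ -31.   26.   14.  -36.  -78. -177.]
pl 55 1 45 [ -28.   31.    6.  -33.  -65. -172.] None
pl 55 -1 35 [-33.  33.   8. -43. -70.  15.] [-33.  27.  15. -41. -80.   6.]
pl 55 -1 40 [-31.  32.   7. -38. -68.  12.] [-31.  26.  14. -36. -78.   3.]
pl 55 -1 45 [-28.  31.   6. -33. -65.   8.] [-28.  25.  14. -31. -76.  -0.]
```

View pics/f_scene.png

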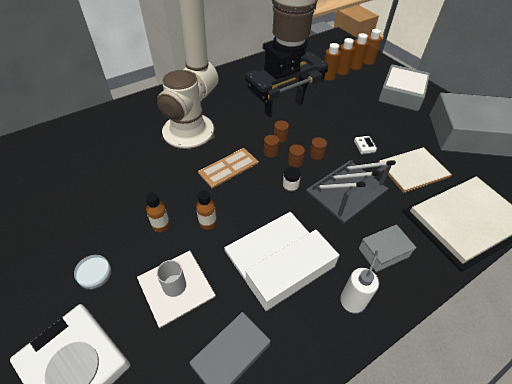

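```bash
cat >> h.py <<'E'
BK=np.array([.5687,-.3208])
S=.128;B=40.;DEP=-.005
def hv(az): return np.array([np.cos(np.radians(az)),np.sin(np.radians(az)),0])
def pick(i,fl):
    P=RODS[i]
    env.gripper_to(.46)
    a,o=pose_rod(P,RYAW,45,S,fl,.14,B,DEP);env.goto(a,o)
    a,o=pose_rod(P,RYAW,45,S,fl,.04,B,DEP);env.move_straight(a,o,rate=.2)
    a,o=pose_rod(P,RYAW,45,S,fl,0,B,DEP)
    print('hit',env.move_straight(a,o,rate=.06,force_limit=8),st())
    env.gripper_to(0,15);print('grip',st())
    p=env.read_state()['position']
    env.move_straight(p+np.array([0,0,.12]),o,rate=.12);print('lift',st())
    env.move_straight(p+np.array([-.03,0,.27]),o,rate=.2);print('lift',st())
def hover(az,fl,off=-.012,tilt=75,z=.14):
    # point on the rod axis: lower end at height z, axis passing through bottom point BK+off*h at z=.0146
    e=np.radians(tilt);k=(z-.0146)/np.sin(e)
    P=np.array([*BK,.0146])+off*hv(az)+k*(np.cos(e)*hv(az)+[0,0,np.sin(e)])
    return P
E
python3 - <<'E'
from h import *
pick(2,-1)
fs={n:shot(n,'g_'+n) for n in['scene']}
E
```

```text
hit False (18.3, array([0.6011, 0.2454, 0.0902]), array([-0.6, -0.5,  0.5]), 0.458)
grip (18.9, array([0.6009, 0.2454, 0.0902]), array([0.8, 0.1, 0.1]), 0.131)
lift (20.0, array([0.6003, 0.2451, 0.2091]), array([ 0.3,  0.2, -0. ]), 0.135)
lift (20.9, array([0.5704, 0.2452, 0.3584]), array([-1.2,  0.2, -1.1]), 0.135)
```

View pics/g_scene.png

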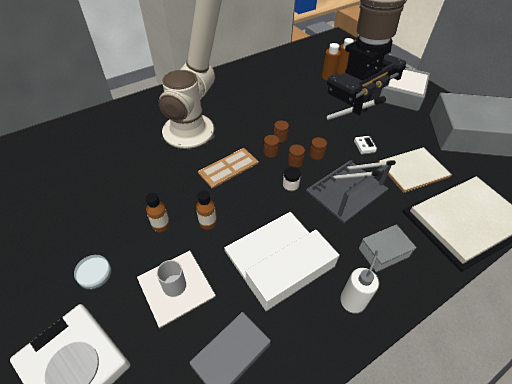

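The rod is held (11.4 mm opening), with its lower end at about (330,117). Next I move it to hover over the beaker.

```bash
cat >> h.py <<'E'
def gohover(az,fl):
    P=hover(az,fl,z=.16);a,o=pose_rod(P+[0,0,.15],az,75,S,fl,0,B,DEP);env.goto(a,o)
    P=hover(az,fl,z=.125);a,o=pose_rod(P,az,75,S,fl,0,B,DEP);env.move_straight(a,o,rate=.15)
    return P
def overlay(f,P,az,tilt,name,r=70,s=5):
    d=np.cos(np.radians(tilt))*hv(az)+[0,0,np.sin(np.radians(tilt))]
    im=f['image'].copy();u,v=proj(f,P+.05*d).astype(int)
    u0=max(u-r,0);v0=max(v-r,0)
    im=cv2.resize(im[v0:v+r,u0:u+r],None,fx=s,fy=s,interpolation=cv2.INTER_CUBIC)
    for k in(0,.2):
        q=((proj(f,P+k*d)-[u0,v0]+.5)*s).astype(int);cv2.circle(im,tuple(int(x) for x in q),4,(0,0,255),1)
    t=np.linspace(0,2*np.pi,40)
    for a in t:
        q=((proj(f,[BK[0]+.032*np.cos(a),BK[1]+.032*np.sin(a),.093])-[u0,v0]+.5)*s).astype(int);cv2.circle(im,tuple(int(x) for x in q),1,(0,255,0),-1)
    cv2.imwrite(f'pics/{name}.png',im)
E
python3 - <<'E'
from h import *
P=gohover(-10,-1);print(st(),P)
for n in('scene','top'):
    f=shot(n,'h_'+n);overlay(f,P,-10,75,'h_ov_'+n,r=55 if n=='scene' else 35,s=6 if n=='scene' else 8)
E
```

```text
(24.5, array([ 0.6271, -0.3312,  0.2386]), array([ 0.4,  0.9, -0.9]), 0.126) [ 0.58601449 -0.32385301  0.125     ]
```

View pics/h_ov_scene.png

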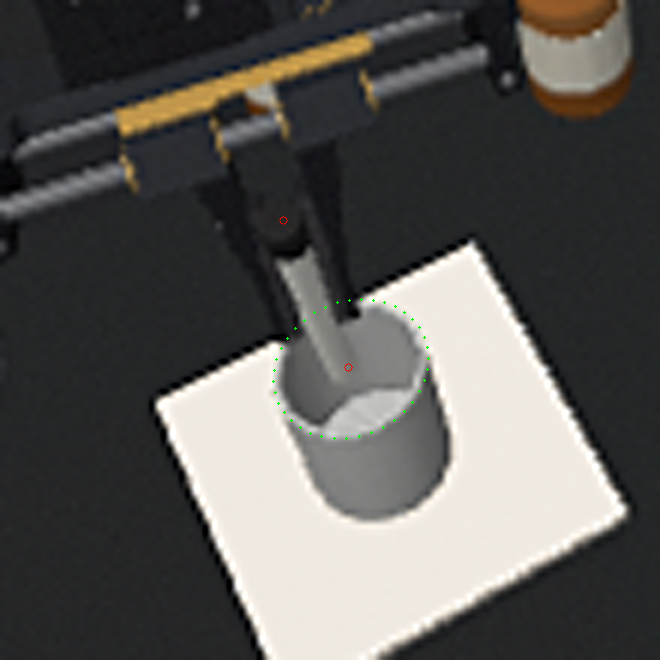

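View pics/h_ov_top.png

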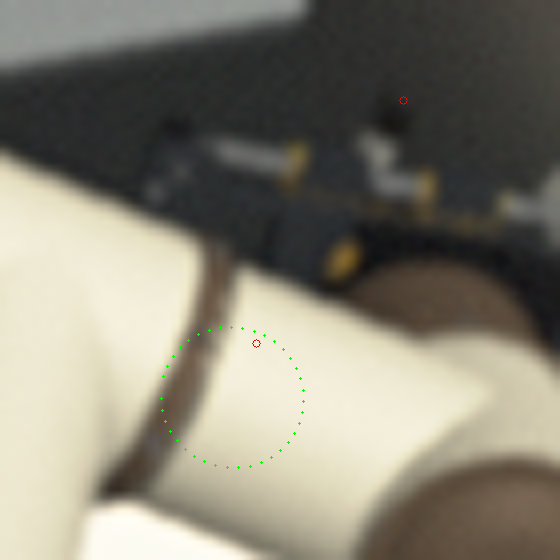

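The overlay matches the rod tip, the lower end and the rim to about 2 px, so I insert the rod.

```bash
cat >> h.py <<'E'
def insert(az,fl,z0=.125,tend=68,offend=-.018):
    P=hover(az,fl,z=.05);a,o=pose_rod(P,az,75,S,fl,0,B,DEP)
    print('in1',env.move_straight(a,o,rate=.1,force_limit=6),st())
    P=hover(az,fl,z=.0125);a,o=pose_rod(P,az,75,S,fl,0,B,DEP)
    print('in2',env.move_straight(a,o,rate=.03,force_limit=3),st())
    P=np.array([*BK,.0185])+offend*hv(az);a,o=pose_rod(P,az,tend,S,fl,0,B,DEP)
    try: print('tilt',env.move_straight(a,o,rate=.03,force_limit=5),st())
    except env.Unreachable as e: print('tilt unreachable',e)
def leave(az,fl,opening=.33):
    env.gripper_to(opening);s=env.read_state()
    t=Rm(s['tool_rot'])[:,1]
    env.move_straight(s['position']-t*.09,rate=.12)
    env.move_straight(s['position']-t*.09+np.array([0,0,.1]),rate=.25);print('left',st())
E
python3 - <<'E'
from h import *
insert(-10,-1)
f=shot('scene','i_scene');cv2.imwrite('pics/i_c.png',cv2.resize(f['image'][200:330,100:260],None,fx=5,fy=5,interpolation=2)[:600,:800])
E
```

```text
in1 False (25.5, array([ 0.6074, -0.3278,  0.1631]), array([ 0.7,  0.6, -0.1]), 0.133)
in2 False (26.9, array([ 0.597 , -0.3258,  0.1249]), array([-0.3,  0.7, -0.9]), 0.128)
tilt False (27.3, array([ 0.6046, -0.3268,  0.1245]), array([-0.6,  0.6, -0.7]), 0.131)
```

View pics/i_c.png

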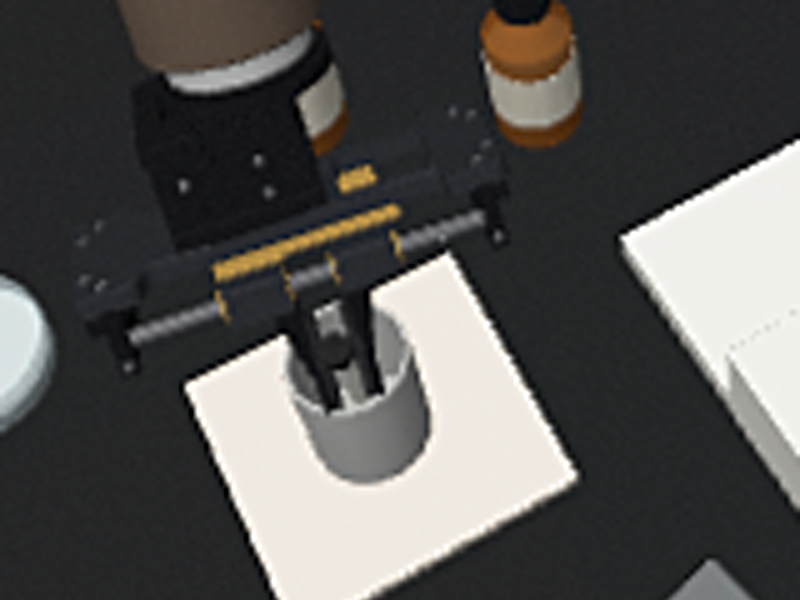

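The rod is inside the beaker and the beaker hasn't moved. No floor contact was felt, so it will drop a few mm on release. Releasing it and fetching the next rod.

```bash
python3 - <<'E'
from h import *
leave(-10,-1)
f0=env.read_state()['position']
env.goto([.45,.1,.35],down(0))
for n,w in(('scene',(200,330,100,260)),('top',(110,210,290,390))):
    f=shot(n,'j_'+n);cv2.imwrite(f'pics/j_c{n}.png',cv2.resize(f['image'][w[0]:w[1],w[2]:w[3]],None,fx=5,fy=5,interpolation=2)[:600,:800])
print(st())
E
```

```text
left (29.5, array([ 0.5631, -0.3196,  0.3038]), array([-0.5,  0.4, -0.7]), 0.329)
(31.2, array([0.4502, 0.0993, 0.3497]), array([ 0.5, -0.2,  0.2]), 0.328)
```

View pics/j_cscene.png

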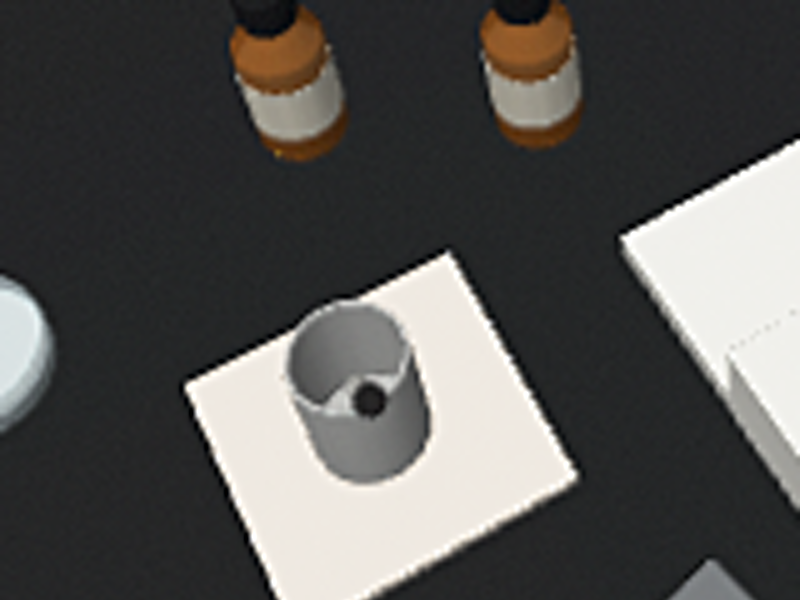

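View pics/j_ctop.png

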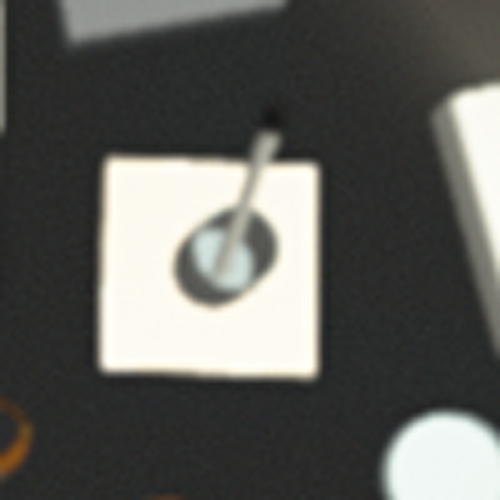

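Rod 1 stands in the beaker, leaning away, with its tip at scene (174,279). Next rod.

```bash
python3 - <<'E'
from h import *
f=env.grab_frame('top');T=at_z(f,344.5,132,.19);print('tip',T,np.degrees(np.arctan2(*(T[:2]-BK)[::-1])))
pick(1,1)
P=gohover(-85,1);print(st())
f=shot('scene','k_scene');overlay(f,P,-85,75,'k_ov',r=55,s=6)
E
```

```text
tip [ 0.63807456 -0.32193433  0.19      ] -0.936747894183184
hit False (35.8, array([0.5946, 0.3153, 0.0902]), array([ 0. , -0.7, -0.1]), 0.46)
grip (36.4, array([0.5943, 0.3152, 0.0902]), array([-0.4, -0.2,  0.6]), 0.136)
lift (37.6, array([0.5938, 0.3148, 0.209 ]), array([-0.2, -0.2, -0.2]), 0.134)
lift (38.5, array([0.5638, 0.3149, 0.3583]), array([0.4, 1.5, 0.5]), 0.128)
(42.3, array([ 0.5744, -0.3794,  0.2383]), array([ 1.1, -0.3,  0.2]), 0.131)
```

View pics/k_ov.png

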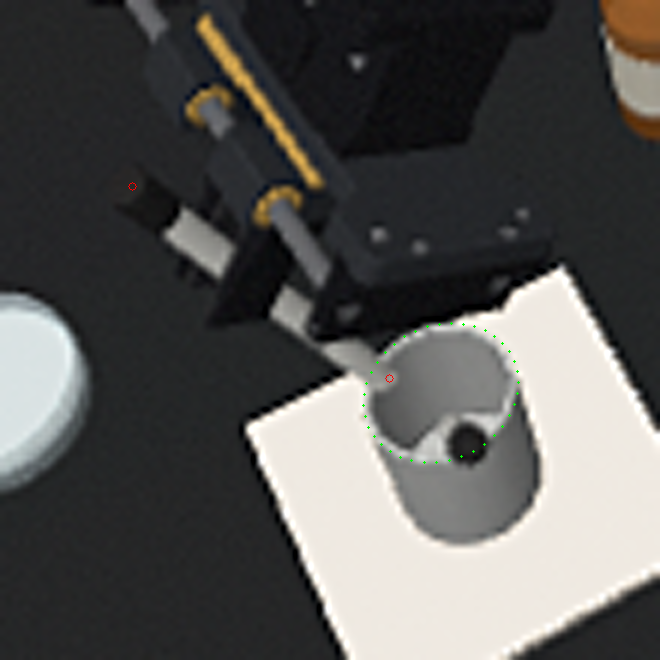

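View pics/k_scene.png

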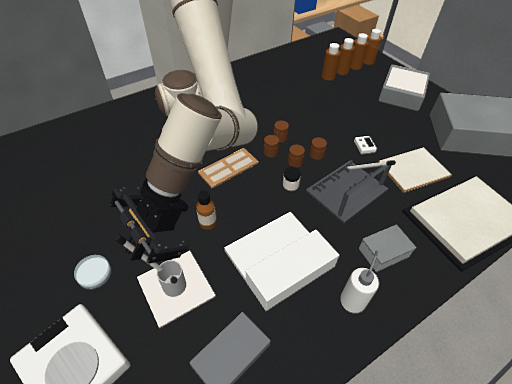

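```bash
cat >> h.py <<'E'
def boxdist(q,lo,hi): return np.linalg.norm(np.maximum(np.maximum(lo-q,q-hi),0),axis=1)
def clear(tcp,rpy,rods,gap):
    R=Rm(rpy);m=[]
    for A,Bp in rods:
        k=np.linspace(0,1,60)[:,None];q=(A+(Bp-A)*k-tcp)@R
        r=np.where(k[:,0]>.86,.0075,.006)
        body=(boxdist(q,np.array([-.0375,-.25,-.095]),np.array([.0375,-.070,.095]))-r).min()
        fg=min((boxdist(q,np.array([-.0105,-.07,a]),np.array([.0105,0,b_]))-r).min() for a,b_ in((gap/2,gap/2+.015),(-gap/2-.015,-gap/2)))
        m.append((round(body*1e3,1),round(fg*1e3,1)))
    return m
def place_pose(az,tilt,off,lat,z,fl,b):
    """rod on a line through (BK+off*h+lat*n, .0146), lower end at height z"""
    e=np.radians(tilt);h=hv(az);n=np.array([-h[1],h[0],0])
    P=np.array([*BK,.0146])+off*h+lat*n+(z-.0146)/np.sin(e)*(np.cos(e)*h+[0,0,np.sin(e)])
    return P,*pose_rod(P,az,tilt,S,fl,0,b,DEP)
E
python3 - <<'E'
from h import *
f=env.grab_frame('scene');
tip=np.array([.638,-.322,.19])
# scene tip check: crop px (466,444)/6
import itertools
T2=proj(f,tip);print('tip proj scene',T2)
d=tip-np.array([BK[0]-.022,BK[1]+.0,.016]);print('len',np.linalg.norm(d),np.degrees(np.arcsin(d[2]/np.linalg.norm(d))))
bot=np.array([BK[0]-.02,BK[1],.016]);rod=[(bot,tip)]
for az in(-85,-75,-65,-60,-55,-50,30,40,50,60):
  sg=-1 if az<0 else 1
  for tilt,off,lat,z in((75,-.012,sg*.006,.0146),(68,-.018,sg*.006,.0185),(75,-.012,sg*.006,.05),(75,-.012,sg*.006,.125)):
    P,a,o=place_pose(az,tilt,off,lat,z,1 if az<0 else -1,B)
    print(az,tilt,z,clear(a,o,rod,.012),clear(a,o,rod,.020),ik(a,o))
E
```

```text
tip proj scene [174.09794    274.66306154]
len 0.19650223917299264 62.31139952377614
-85 75 0.0146 [(np.float64(-1.9), np.float64(17.1))] [(np.float64(-1.9), np.float64(14.0))] [-11.  25. -35.  64. -38. -39.]
-85 68 0.0185 [(np.float64(-7.5), np.float64(22.6))] [(np.float64(-7.5), np.float64(19.7))] [-11.  26. -29.  48. -37. -23.]
-85 75 0.05 [(np.float64(21.7), np.float64(35.0))] [(np.float64(21.7), np.float64(32.0))] [-10.  23. -32.  58. -41. -32.]
-85 75 0.125 [(np.float64(77.7), np.float64(72.8))] [(np.float64(77.7), np.float64(70.1))] [-10.  20. -24.  48. -48. -19.]
-75 75 0.0146 [(np.float64(4.9), np.float64(13.5))] [(np.float64(4.9), np.float64(10.2))] [-15.  23. -39.  76. -31. -39.]
-75 68 0.0185 [(np.float64(-4.0), np.float64(18.1))] [(np.float64(-4.0), np.float64(15.0))] [-13.  24. -32.  54. -31. -19.]
-75 75 0.05 [(np.float64(28.5), np.float64(29.9))] [(np.float64(28.5), np.float64(26.6))] [-13.  21. -36.  67. -33. -29.]
-75 75 0.125 [(np.float64(81.2), np.float64(65.5))] [(np.float64(81.2), np.float64(62.7))] [-12.  18. -27.  52. -40. -13.]
-65 75 0.0146 [(np.float64(11.4
[... 3134 characters left out ...]
.6), np.float64(17.6))] [(np.float64(42.6), np.float64(13.9))] [-30.  28.   7. -38. -67.   5.]
50 75 0.125 [(np.float64(92.5), np.float64(49.5))] [(np.float64(92.5), np.float64(46.8))] [-28.  24.  11. -36. -72.  -2.]
60 75 0.0146 [(np.float64(13.4), np.float64(8.4))] [(np.float64(13.4), np.float64(5.0))] [-31.  32.   9. -37. -71.  15.]
60 68 0.0185 [(np.float64(2.8), np.float64(12.1))] [(np.float64(2.8), np.float64(8.7))] [-27.  31.   6. -31. -67.   9.]
60 75 0.05 [(np.float64(36.8), np.float64(22.8))] [(np.float64(36.8), np.float64(19.2))] [-30.  30.  10. -37. -74.  12.]
60 75 0.125 [(np.float64(87.3), np.float64(56.1))] [(np.float64(87.3), np.float64(53.3))] [-28.  26.  14. -36. -79.   6.]
```

The clearance model shows the gripper body would touch standing rod 1 at azimuth −85. I switch to −65 with a lateral offset.

```bash
cat >> h.py <<'E'
def insert2(az,fl,lat,off=-.008,zs=(.125,.06,.024),b=B,rod=None,tilt=75):
    for z,r in zip(zs,(.15,.1,.04)):
        P,a,o=place_pose(az,tilt,off,lat,z,fl,b)
        if rod is not None: print('clear',clear(a,o,rod,.012))
        print(z,env.move_straight(a,o,rate=r,force_limit=5 if z<.1 else None),st())
E
python3 - <<'E'
from h import *
rod=[(np.array([BK[0]-.02,BK[1],.016]),np.array([.638,-.322,.19]))]
P,a,o=place_pose(-65,75,-.008,-.008,.125,1,B);env.move_straight(a,o,rate=.08)
insert2(-65,1,-.008,rod=rod)
f=shot('scene','l_scene');cv2.imwrite('pics/l_c.png',cv2.resize(f['image'][200:320,90:250],None,fx=5,fy=5,interpolation=2))
E
```

```text
clear [(np.float64(84.0), np.float64(61.0))]
0.125 False (43.2, array([ 0.5887, -0.3807,  0.2371]), array([-0.2, -0.5, -0.5]), 0.136)
clear [(np.float64(39.3), np.float64(31.7))]
0.06 False (44.0, array([ 0.5811, -0.3654,  0.1727]), array([-0. , -0.1,  0. ]), 0.134)
clear [(np.float64(15.4), np.float64(16.8))]
0.024 False (45.1, array([ 0.5767, -0.3564,  0.1363]), array([ 0.1, -0.1, -0.4]), 0.131)
```

View pics/l_c.png

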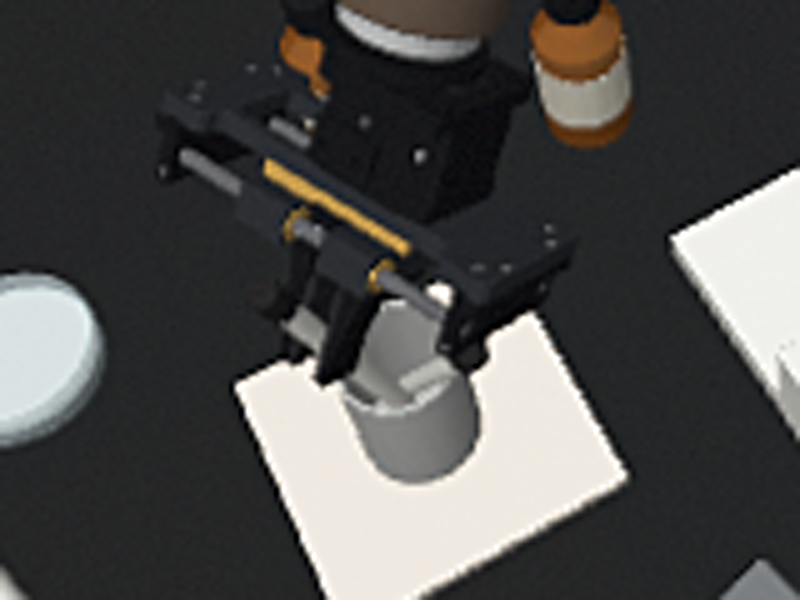

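Rod 1 appears shifted toward +y, with its tip at about (186,270). Probably the inserted rod nudged its foot. Release, retreat and look.

```bash
python3 - <<'E'
from h import *
leave(-65,1,.22)
for n,w in(('scene',(200,320,100,260)),('top',(110,210,290,390))):
    f=shot(n,'m_'+n);cv2.imwrite(f'pics/m_c{n}.png',cv2.resize(f['image'][w[0]:w[1],w[2]:w[3]],None,fx=5,fy=5,interpolation=2)[:600,:800])
env.goto([.45,.1,.35],down(0))
for n,w in(('scene',(200,320,100,260)),('top',(110,210,290,390))):
    f=shot(n,'m_'+n);cv2.imwrite(f'pics/m_c{n}.png',cv2.resize(f['image'][w[0]:w[1],w[2]:w[3]],None,fx=5,fy=5,interpolation=2)[:600,:800])
print(st())
E
```

```text
left (47.1, array([ 0.5544, -0.31  ,  0.3094]), array([-0.3, -0. , -0.9]), 0.219)
(49.1, array([0.45  , 0.0995, 0.3497]), array([ 0.3, -0.1,  0.2]), 0.223)
```

View pics/m_cscene.png

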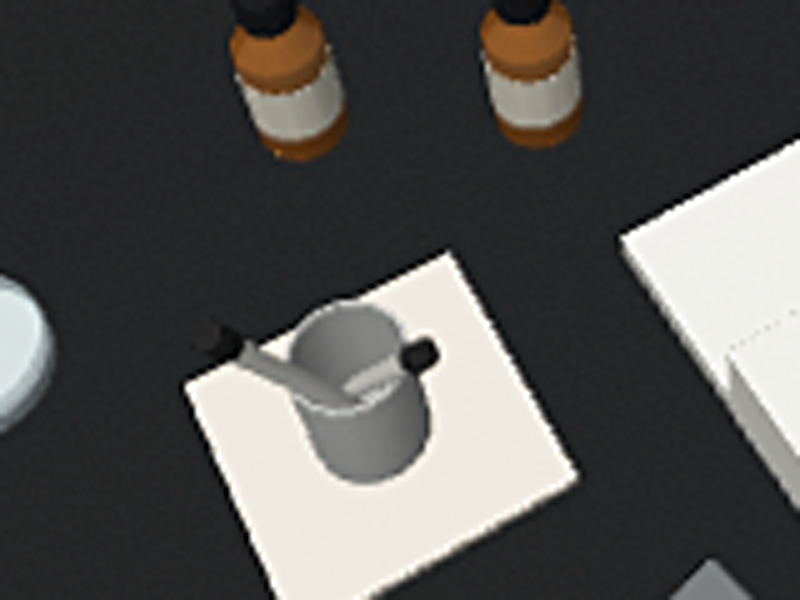

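View pics/m_ctop.png

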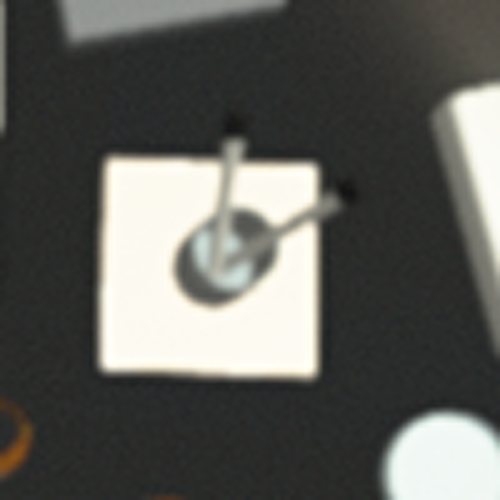

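```bash
python3 - <<'E'
from h import *
f=env.grab_frame('top');g=env.grab_frame('scene')
from scipy.optimize import least_squares
tips=[]
for ut,us in(((336.8,134.8),(184,271.5)),((359,148),(143,268))):
    r=least_squares(lambda p:np.r_[proj(f,p)-ut,proj(g,p)-us],[.6,-.33,.18]);print(r.x,np.round(r.fun,1),np.degrees(np.arctan2(*(r.x[:2]-BK)[::-1])));tips.append(r.x)
for T in tips: print(np.hypot(*(T[:2]-BK)))
rods=[]
for T in tips:
    h=(T[:2]-BK)/np.hypot(*(T[:2]-BK));rods.append((np.array([*(BK-.021*h),.016]),T))
np.save('rods.npy',rods)
for az in(30,45,55,65,75,85):
  for off,lat,z,t in((-.008,.008,.024,75),(-.014,.008,.024,75),(-.008,.008,.035,75),(-.008,.008,.035,80)):
    P,a,o=place_pose(az,t,off,lat,z,-1,B)
    print(az,off,z,t,[tuple(float(v) for v in q) for q in clear(a,o,rods,.012)],[tuple(float(v) for v in q) for q in clear(a,o,rods,.020)],ik(a,o))
E
```

```text
[ 0.63321838 -0.29902731  0.17250544] [-0.3 -0.1 -0.2  0. ] 18.64773256762445
[ 0.58446093 -0.37246212  0.18685771] [ 0.6  0.2  0.4 -0. ] -73.03424712832992
0.06809310972261802
0.05401278977742506
30 -0.008 0.024 75 [(51.2, -1.0), (-6.5, 23.7)] [(51.2, -1.0), (-6.5, 20.5)] [-29.  26.  -1. -40. -50.  -9.]
30 -0.014 0.024 75 [(55.5, 4.1), (-3.0, 20.4)] [(55.5, 4.1), (-3.0, 17.4)] [-29.  25.  -2. -40. -51.  -8.]
30 -0.008 0.035 75 [(57.9, 0.4), (0.8, 28.2)] [(57.9, 0.4), (0.8, 24.9)] [-28.  25.  -1. -39. -51. -10.]
30 -0.008 0.035 80 [(71.5, 13.4), (9.4, 23.2)] [(71.5, 13.4), (9.4, 19.8)] [-33.  25.  -1. -46. -53.  -2.]
45 -0.008 0.024 75 [(47.4, 3.0), (-7.5, 25.0)] [(47.4, -0.6), (-7.5, 21.9)] [-30.  29.   4. -39. -61.   3.]
45 -0.014 0.024 75 [(51.4, 4.8), (-7.5, 22.2)] [(51.4, 2.0), (-7.5, 18.8)] [-31.  29.   3. -39. -62.   4.]
45 -0.008 0.035 75 [(54.6, 4.9), (-6.7, 30.8)] [(54.6, 1.1), (-6.7, 27.9)] [-30.  28.   4. -39. -62.   2.]
45 -0.008 0.035 80 [(67.6, 12.7), (1.0, 23.4)] [(67.6, 10.7), (1.0, 20.2)] [-34.  28.   5. -44. -65.   8.]
55 -0.008 0.024 75 [(43.7, 7.7), (-7.5, 25.4)]
[... 986 characters left out ...]
.7), (-7.5, 19.5)] [-30.  35.  14. -34. -81.  25.]
75 -0.008 0.035 75 [(41.2, 20.7), (1.4, 32.9)] [(41.2, 17.0), (1.4, 31.6)] [-30.  34.  14. -34. -81.  23.]
75 -0.008 0.035 80 [(52.5, 21.7), (-7.5, 19.6)] [(52.5, 18.3), (-7.5, 17.5)] [-33.  36.  16. -38. -86.  26.]
85 -0.008 0.024 75 [(27.9, 20.9), (-3.8, 27.4)] [(27.9, 17.6), (-3.8, 27.1)] [-29.  37.  16. -32. -86.  31.]
85 -0.014 0.024 75 [(31.4, 18.9), (-7.5, 22.0)] [(31.4, 15.4), (-7.5, 21.5)] [-29.  37.  17. -32. -86.  31.]
85 -0.008 0.035 75 [(35.3, 25.9), (4.9, 34.4)] [(35.3, 22.6), (4.9, 34.0)] [-29.  36.  16. -32. -87.  30.]
85 -0.008 0.035 80 [(45.8, 24.4), (-7.5, 19.5)] [(45.8, 20.9), (-7.5, 18.7)] [-32.  38.  20. -35. -92.  32.]
```

```bash
python3 - <<'E'
from h import *
rods=np.load('rods.npy')
res=[]
for b in(30,40,45,50,55):
 for az in range(-60,60,5):
  for tilt in(70,75,80,85,90):
   for off in(-.016,-.01,-.004):
    e=np.radians(tilt)
    top=off+.0784/np.tan(e)
    if abs(top)>.019: continue
    for z in(.03,.045,.06):
     for lat in (-.006,0,.006):
      P,a,o=place_pose(az,tilt,off,lat,z,-1,b)
      m=min(min(q) for q in clear(a,o,rods,.022))
      if m>.0 : res.append((m*1.0-(z-.03)*1e3*.25,m,b,az,tilt,off,lat,z))
res.sort(reverse=True)
n=0
for r in res[:600]:
    _,m,b,az,tilt,off,lat,z=r
    ks=[ik(*place_pose(az,tilt,off,lat,zz,-1,b)[1:]) for zz in(z,.125,.28)]
    if all(isinstance(k,np.ndarray) for k in ks):
        print(r,*ks);n+=1
        if n>14:break
print(len(res))
E
```

```text
(np.float64(31.799999999999997), np.float64(39.3), 50, -60, 90, -0.016, -0.006, 0.06) [-21.  15. -47. 100. -24. 137.] [-13.  10. -42.  75. -29. 157.] [  -4.    4.  -23.   46.  -48. -173.]
(np.float64(31.700000000000003), np.float64(39.2), 55, -60, 90, -0.016, -0.006, 0.06) [-16.  15. -44.  80. -24. 153.] [ -9.  11. -37.  58. -32. 172.] [  -4.    6.  -17.   37.  -52. -165.]
(np.float64(30.4), np.float64(37.9), 50, -55, 90, -0.016, -0.006, 0.06) [-27.  14. -47. 112. -19. 134.] [-16.   9. -43.  81. -24. 158.] [  -6.    3.  -24.   45.  -44. -168.]
(np.float64(30.299999999999997), np.float64(37.8), 55, -55, 90, -0.016, -0.006, 0.06) [-20.  14. -45.  87. -19. 153.] [-11.  10. -38.  59. -27. 176.] [  -5.    5.  -18.   35.  -49. -159.]
(np.float64(29.15), np.float64(32.9), 55, -55, 90, -0.016, -0.006, 0.045) [-23.  15. -46.  96. -18. 147.] [-11.  10. -38.  59. -27. 176.] [  -5.    5.  -18.   35.  -49. -159.]
(np.float64(28.950000000000003), np.float64(32.7), 50, -60, 90, -0.016, -0.006, 0.045) [-23.  16. -47. 106. -24. 133.] [-13.  10. -42.  75. -29. 157.] [  -4.    4.  -23.   46.  -48. -173
[... 918 characters left out ...]
0), np.float64(34.5), 55, -60, 90, -0.016, 0, 0.06) [-15.  15. -43.  79. -24. 153.] [ -9.  12. -36.  58. -32. 171.] [  -4.    6.  -17.   37.  -52. -165.]
(np.float64(26.9), np.float64(26.9), 55, -55, 90, -0.016, -0.006, 0.03) [-25.  16. -47. 104. -17. 140.] [-11.  10. -38.  59. -27. 176.] [  -5.    5.  -18.   35.  -49. -159.]
(np.float64(26.6), np.float64(26.6), 50, -60, 90, -0.016, -0.006, 0.03) [-25.  17. -48. 112. -24. 128.] [-13.  10. -42.  75. -29. 157.] [  -4.    4.  -23.   46.  -48. -173.]
(np.float64(26.299999999999997), np.float64(33.8), 55, -45, 90, -0.016, 0.006, 0.06) [-28.  13. -46. 107. -10. 149.] [ -13.    9.  -39.   60.  -20. -175.] [  -6.    4.  -17.   31.  -44. -146.]
10065
```

```bash
python3 - <<'E'
from h import *
rods=np.load('rods.npy')
V=np.array([-.015,.0085])
for b in(40,45,50):
 for az in(-10,0,10,20,30):
  h=hv(az)[:2];off=V@h;lat=V@np.array([-h[1],h[0]])
  for tilt in(90,85):
   r=[]
   for z in(.03,.06,.125,.28):
    P,a,o=place_pose(az,tilt,off,lat,z,-1,b);r.append((ik(a,o),min(min(q) for q in clear(a,o,rods,.022))))
   print(b,az,tilt,[x[1] for x in r],r[0][0],r[2][0],r[3][0],r[1][0] is not None)
E
```

```text
40 -10 90 [np.float64(16.0), np.float64(26.0), np.float64(59.9), np.float64(201.8)] [-30.  16. -18. -65. -17. -13.] [-22.   8. -20. -36. -16. -48.] [-18.  -0. -13. -13. -28. -73.] True
40 -10 85 [np.float64(8.6), np.float64(18.1), np.float64(51.0), np.float64(197.8)] [-23.  17. -19. -43. -13. -38.] [-18.  10. -19. -21. -17. -64.] [-17.   4.  -7.  -9. -34. -78.] True
40 0 90 [np.float64(15.6), np.float64(25.9), np.float64(58.0), np.float64(201.2)] [-35.  18. -15. -66. -29.  -3.] [-30.  10. -13. -49. -31. -25.] [-26.   2.  -4. -31. -41. -48.] True
40 0 85 [np.float64(9.9), np.float64(19.6), np.float64(52.2), np.float64(198.8)] [-29.  18. -14. -52. -26. -19.] [-25.  12. -11. -37. -30. -39.] [-22.   6.  -0. -23. -43. -57.] True
40 10 90 [np.float64(15.1), np.float64(25.1), np.float64(56.9), np.float64(200.8)] [-38.  20. -11. -64. -39.   4.] [-35.  13.  -8. -53. -43. -13.] [-32.   5.   2. -40. -53. -33.] True
40 10 85 [np.float64(10.9), np.float64(21.7), np.float64(54.4), np.float64(200.2)] [-33.  20. -10. -54. -36.  -8.] [-30.  14.  -6. -44. -41. -24.] [-26.   8.   5. -32. -53. -42.] Tru
[... 3715 characters left out ...]
t64(25.1), np.float64(56.6), np.float64(200.4)] [-33.  21.  -7. -47. -45.  -8.] [-32.  15.  -3. -40. -52. -19.] [-30.  10.  10. -33. -66. -32.] True
50 20 85 [np.float64(13.0), np.float64(24.5), np.float64(56.9), np.float64(201.3)] [-29.  22.  -7. -39. -44. -17.] [-27.  16.  -1. -32. -51. -27.] [-25.  12.  13. -26. -67. -40.] True
50 30 90 [np.float64(14.0), np.float64(24.9), np.float64(56.6), np.float64(200.4)] [-35.  24.  -3. -46. -54.   0.] [-34.  18.   2. -41. -61.  -9.] [-33.  13.  15. -36. -75. -23.] True
50 30 85 [np.float64(15.3), np.float64(28.1), np.float64(60.3), np.float64(203.2)] [-30.  24.  -3. -40. -52.  -8.] [-29.  19.   3. -35. -59. -17.] [-27.  14.  17. -30. -74. -29.] True
```

Rod 3 goes in vertically at a free spot, offset (−15, +8.5) mm, with tool azimuth 10 and at least 15 mm clearance.

```bash
cat > r3.py <<'E'
from h import *
V=np.array([-.015,.0085]);AZ=10;TL=88
h=hv(AZ)[:2];OFF=V@h;LAT=V@np.array([-h[1],h[0]])
def pp(z): return place_pose(AZ,TL,OFF,LAT,z,-1,B)
E
python3 - <<'E'
from r3 import *
pick(0,-1)
P,a,o=pp(.28);env.goto(a,o)
P,a,o=pp(.125);env.move_straight(a,o,rate=.15);print(st())
f=shot('scene','n_scene');overlay(f,P,AZ,TL,'n_ov',r=55,s=6)
E
```

```text
hit False (52.6, array([0.5881, 0.385 , 0.0902]), array([0.1, 0.4, 0.5]), 0.46)
grip (53.2, array([0.5878, 0.3849, 0.0902]), array([ 0.4, -0.4,  0.3]), 0.129)
lift (54.4, array([0.5874, 0.3845, 0.209 ]), array([ 0.5,  0.2, -1.4]), 0.135)
lift (55.3, array([0.5574, 0.3847, 0.3583]), array([ 0.2, -0.4, -0.5]), 0.131)
(59.0, array([ 0.5725, -0.3093,  0.2446]), array([-0.2, -1.1,  0.1]), 0.132)
```

View pics/n_ov.png

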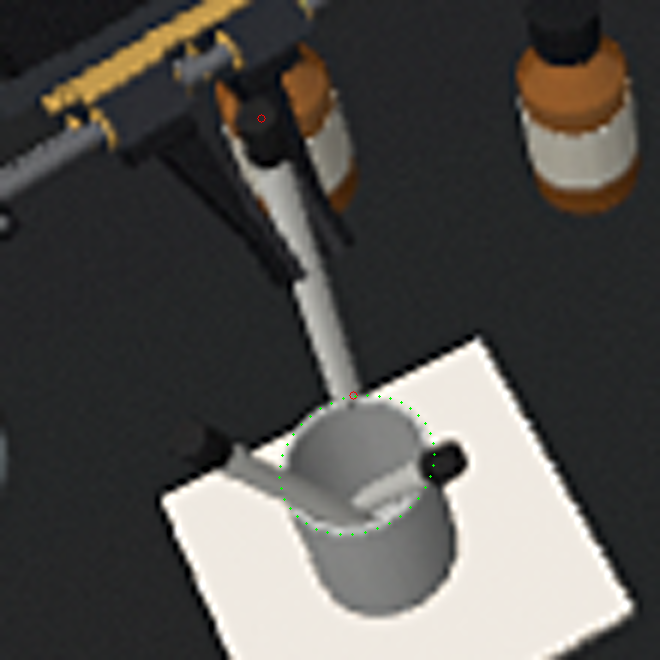

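```bash
python3 - <<'E'
from r3 import *
for z,r in((.085,.08),(.055,.06),(.030,.03)):
    P,a,o=pp(z);hit=env.move_straight(a,o,rate=r,force_limit=4);print(z,hit,st())
    if hit:break
f=shot('scene','o_scene');overlay(f,P,AZ,TL,'o_ov',r=55,s=6)
E
```

```text
0.085 False (59.6, array([ 0.571 , -0.3096,  0.204 ]), array([ 0.2, -0.4,  0.2]), 0.129)
0.055 False (60.3, array([ 0.5699, -0.3097,  0.1738]), array([-0.1, -0.4, -0.4]), 0.129)
0.03 True (60.9, array([ 0.5689, -0.3098,  0.1539]), array([ 0.1, -1. ,  0.8]), 0.129)
```

View pics/o_ov.png

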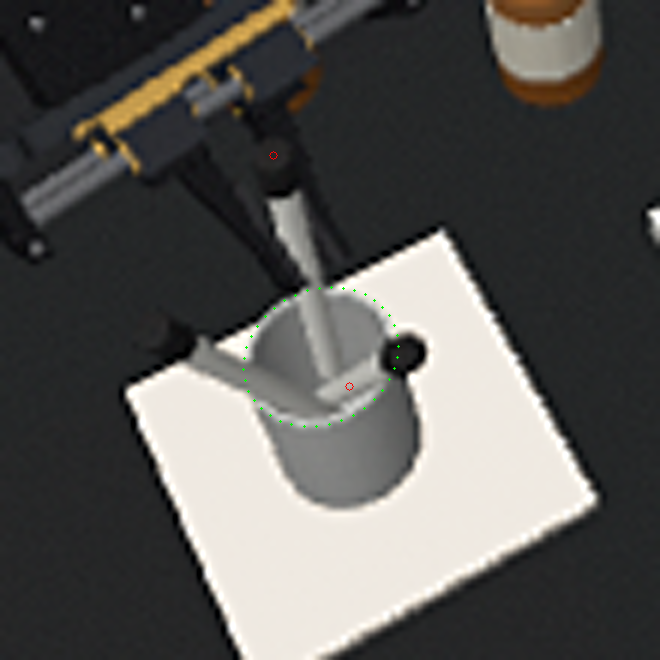

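The rod end met rod 1's foot early, sitting about 5 mm to the −y side of plan. Lift, shift +y 6 mm and lower again.

```bash
python3 - <<'E'
from r3 import *
D=np.array([-.001,.006,0])
for z,r in((.05,.06),(.024,.03)):
    P,a,o=pp(z);hit=env.move_straight(a+(D if z<.05 else D),o,rate=r,force_limit=4);print(z,hit,st())
f=shot('scene','p_scene');overlay(f,P+D,AZ,TL,'p_ov',r=55,s=6)
E
```

```text
0.05 False (61.4, array([ 0.5687, -0.3032,  0.1689]), array([-0.7, -1. , -0.4]), 0.133)
0.024 False (62.4, array([ 0.5674, -0.3035,  0.1422]), array([ 1.1,  0.5, -0.8]), 0.132)
```

View pics/p_ov.png

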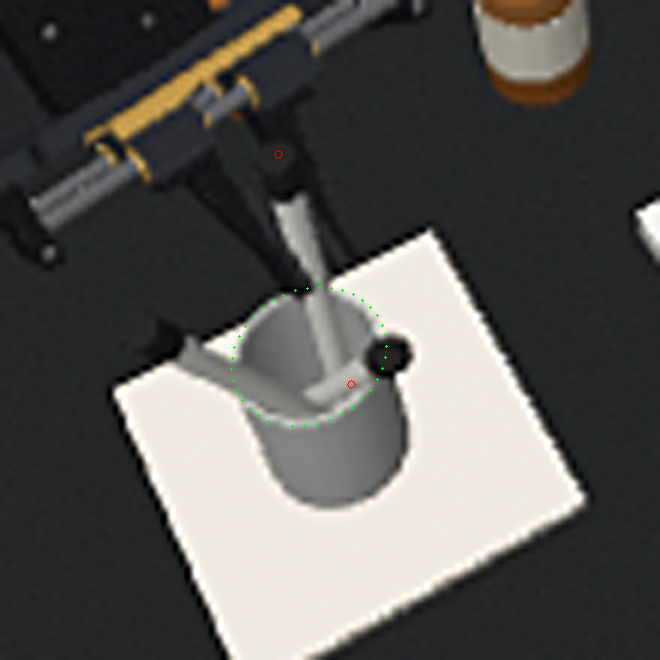

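Clear now: the rod's end is about 10 mm above the floor, behind rod 1. Release it.

```bash
python3 - <<'E'
from h import *
leave(10,-1,.24)
env.goto([.45,.1,.35],down(0))
for n,w in(('scene',(200,320,100,260)),('top',(110,210,290,390))):
    f=shot(n,'q_'+n);cv2.imwrite(f'pics/q_c{n}.png',cv2.resize(f['image'][w[0]:w[1],w[2]:w[3]],None,fx=5,fy=5,interpolation=2)[:600,:800])
    for t,k,gs in (('jar1','jar',[(.4416,.167)]),('bottle1','bottle',[(.359,-.27),(.428,-.146)])):
      for q in env.trace(f,t):
        v,u=np.nonzero(q['mask'])
        for g in gs:
            pc=proj(f,[*g,.05])
            if np.hypot(u.mean()-pc[0],v.mean()-pc[1])<14: print(t,n,round(q['score'],2),np.round(fit(f,q['mask'],k,*g),4))
print(st())
E
```

```text
left (64.4, array([ 0.5021, -0.3147,  0.3027]), array([-0.5,  0.2,  0.3]), 0.242)
jar1 scene 0.56 [0.4397 0.1687 0.9188]
bottle1 scene 0.78 [ 0.3589 -0.2721  0.941 ]
bottle1 scene 0.59 [ 0.4269 -0.1451  0.8908]
jar1 top 0.43 [0.4408 0.1683 0.8191]
bottle1 top 0.52 [ 0.4276 -0.142   0.8656]
bottle1 top 0.47 [ 0.3585 -0.2719  0.913 ]
(66.3, array([0.4501, 0.0994, 0.3499]), array([-0.7,  0.2,  0. ]), 0.24)
```

View pics/q_cscene.png

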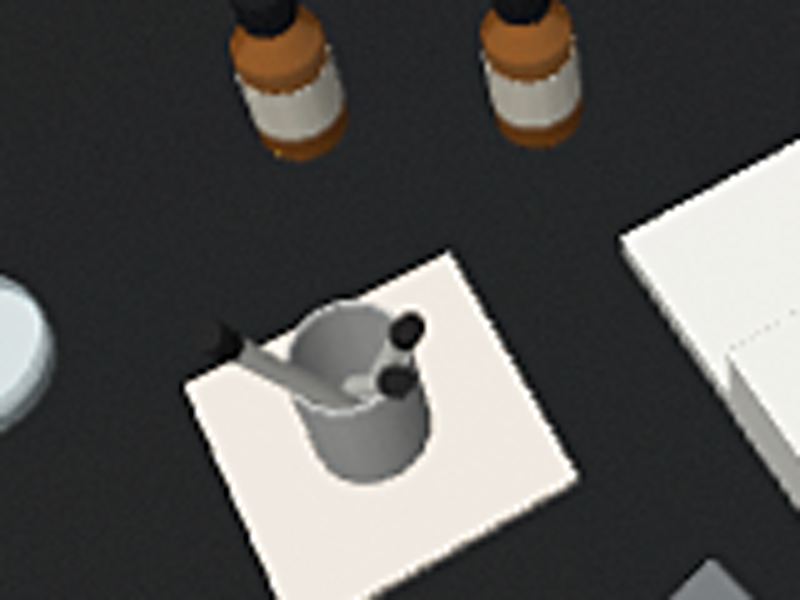

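View pics/q_ctop.png

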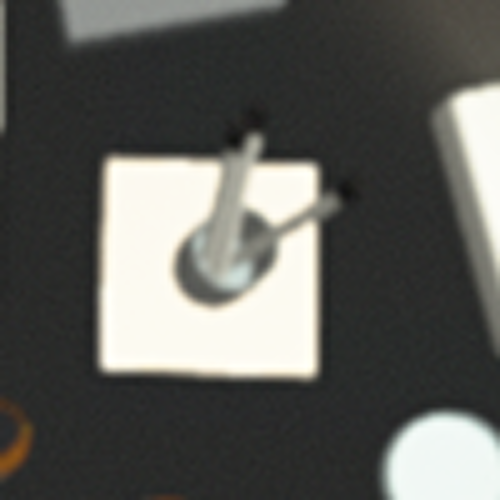

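View pics/q_scene.png

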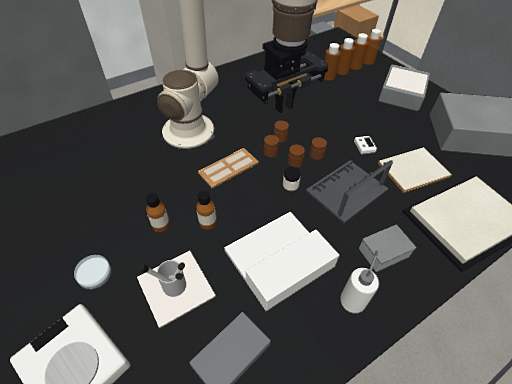

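All three rods stand tip up and the rack is empty. Next the bottles: black caps at scene (153,200) and (204,198). The white-capped amber ones at (335–378, 35–75) are look-alikes.

```bash
cat >> h.py <<'E'
def bottle(x,y,tx,ty):
    env.gripper_to(.75)
    env.goto([x,y,.30],down(0));env.move_straight([x,y,.17],rate=.2)
    print('dn',env.move_straight([x,y,.105],rate=.07,force_limit=8),st())
    env.gripper_to(0,25);print('grip',st())
    env.move_straight([x,y,.36],rate=.15);print('up',st())
    env.goto([tx,ty,.33],down(0))
    env.move_straight([tx,ty,.190],rate=.12);print(st())
    print('touch',env.move_straight([tx,ty,.165],rate=.025,force_limit=5),st())
E
python3 - <<'E'
from h import *
bottle(.4275,-.144,.708,.030)
f=shot('scene','s_scene')
E
```

```text
dn False (70.2, array([ 0.4279, -0.144 ,  0.1054]), array([0. , 0.9, 0.6]), 0.746)
grip (70.8, array([ 0.4276, -0.1439,  0.1051]), array([ 0.6, -0.7,  1.5]), 0.381)
up (72.7, array([ 0.4271, -0.1439,  0.3591]), array([-0.2, -0.7, -2.7]), 0.379)
(75.2, array([0.7086, 0.0301, 0.1912]), array([-0.7, -0. , -2.5]), 0.385)
touch True (76.0, array([0.7078, 0.0301, 0.1701]), array([-0.9,  0.3,  4.8]), 0.381)
```

View pics/s_scene.png

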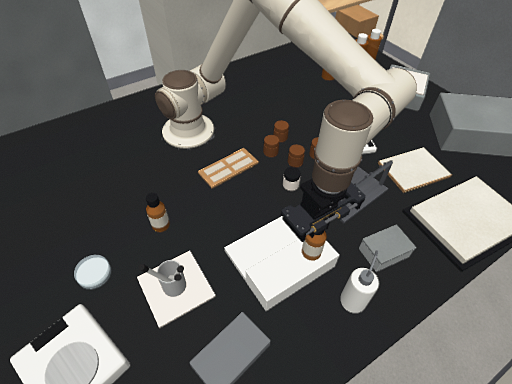

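The bottle touched down at exactly the expected height (z 0.170). Release it and do the second one.

```bash
python3 - <<'E'
from h import *
env.gripper_to(.75);env.move_straight([.708,.030,.36],rate=.2);print(st())
bottle(.3587,-.272,.708,-.092)
env.gripper_to(.75);env.move_straight([.708,-.092,.36],rate=.2)
env.goto([.45,.0,.38],down(0));print(st())
for n in('scene','top'):
    f=shot(n,'t_'+n)
    for q in env.trace(f,'jar1'):
        v,u=np.nonzero(q['mask']);pc=proj(f,[.44,.168,.03])
        if np.hypot(u.mean()-pc[0],v.mean()-pc[1])<25: print('jar',n,np.round(fit(f,q['mask'],'jar',.44,.168),4))
    for q in env.trace(f,'bottle1'):
        v,u=np.nonzero(q['mask'])
        for g in((.708,.03),(.708,-.092)):
            pc=proj(f,[*g,.13])
            if np.hypot(u.mean()-pc[0],v.mean()-pc[1])<18: print('bot',n,np.round(fit(f,q['mask'],'bottle',*g,.065),4))
E
```

```text
(78.0, array([0.7075, 0.0301, 0.3584]), array([-0.6,  0.7, -0.6]), 0.748)
dn False (81.8, array([ 0.3591, -0.2721,  0.1054]), array([ 0.1,  0.1, -0.5]), 0.752)
grip (82.4, array([ 0.3587, -0.2718,  0.1051]), array([0.5, 1.1, 1.2]), 0.383)
up (84.3, array([ 0.3584, -0.2718,  0.3591]), array([-0.6, -0.3, -2.8]), 0.381)
(87.1, array([ 0.7086, -0.0921,  0.1912]), array([-0.4,  1.1, -2.6]), 0.38)
touch True (87.8, array([ 0.708 , -0.0919,  0.1701]), array([-0.8,  0.2,  4.8]), 0.383)
(90.8, array([4.508e-01, 1.000e-04, 3.798e-01]), array([ 0.6, -0.3,  0. ]), 0.748)
jar scene [0.4416 0.1667 0.9303]
jar scene [0.3626 0.2457 0.9115]
bot scene [0.7079 0.0291 0.907 ]
bot scene [ 0.7085 -0.0919  0.9582]
jar top [0.4327 0.1615 0.4526]
bot top [0.7089 0.03   0.9326]
bot top [ 0.7077 -0.0905  0.8033]
```

View pics/t_scene.png

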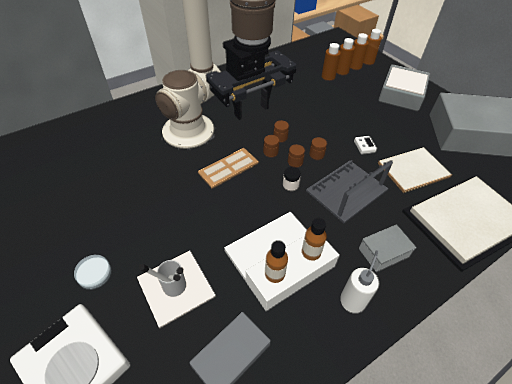

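Both bottles stand centred on the rear step. The white jar is at (0.441, 0.167), scene (291,179). The brown ones at (271,146), (281,131), (296,155) and (318,149) are not meant. A crop to confirm, then grasp.

```bash
python3 - <<'E'
from h import *
i=cv2.imread('pics/t_scene.png');cv2.imwrite('pics/u_c.png',cv2.resize(i[110:210,250:350],None,fx=6,fy=6,interpolation=2))
env.gripper_to(1.0)
env.goto([.4414,.1672,.20],down(0));f=shot('wrist','u_w');print(st())
E
```

```text
(92.8, array([0.4424, 0.1671, 0.2014]), array([ 0.7, -0.5,  0.4]), 1.001)
```

View pics/u_c.png

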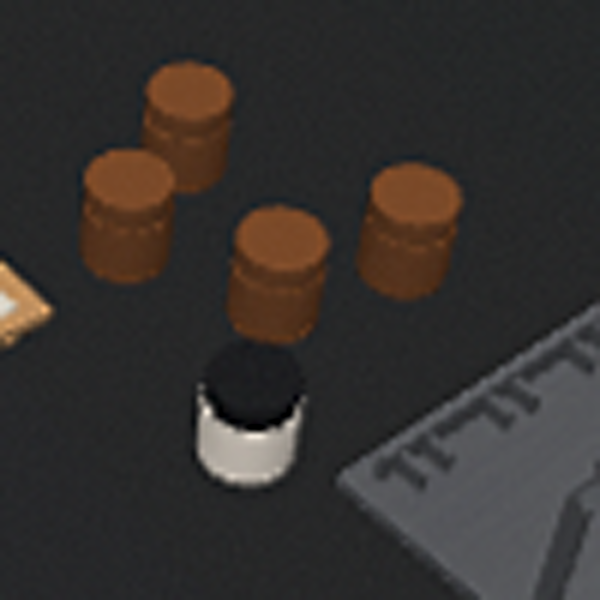

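View pics/u_w.png

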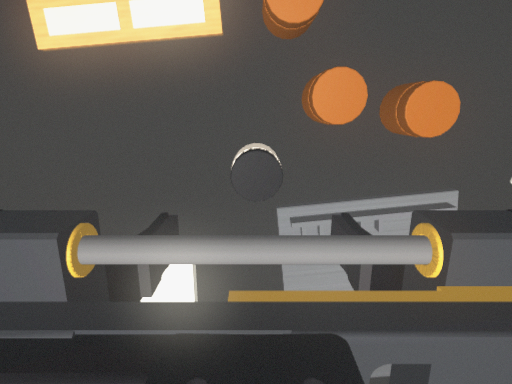

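```bash
python3 - <<'E'
from h import *
f=env.grab_frame('wrist')
print('lid',at_z(f,257,175,.062))
for p in((278,208),(458,193),(281,222)): print(at_z(f,*p,.012))
E
```

```text
lid [0.43963301 0.16989531 0.062     ]
[0.49166165 0.19609712 0.012     ]
[0.47292562 0.41275679 0.012     ]
[0.50984607 0.20014217 0.012     ]
```

The nearest rack edge is at x ≈ 0.49 and the fingers reach only 0.452, so it's clear. Grasp and place the jar.

```bash
python3 - <<'E'
from h import *
x,y=.441,.168;tx,ty=.597,-.031
env.move_straight([x,y,.08],rate=.2)
print(env.move_straight([x,y,.016],rate=.07,force_limit=8),st())
env.gripper_to(0,20);print('grip',st())
env.move_straight([x,y,.24],rate=.15);print(st())
env.goto([tx,ty,.24],down(0))
env.move_straight([tx,ty,.055],rate=.12)
print('touch',env.move_straight([tx,ty,.031],rate=.025,force_limit=5),st())
env.gripper_to(1.0);env.move_straight([tx,ty,.25],rate=.15)
env.goto([.40,.1,.40],down(0));print(st())
for n in('scene','top'):
    f=shot(n,'v_'+n)
    for q in env.trace(f,'jar1'):
        v,u=np.nonzero(q['mask']);pc=proj(f,[tx,ty,.05])
        if np.hypot(u.mean()-pc[0],v.mean()-pc[1])<20: print('jar',n,np.round(fit(f,q['mask'],'jar',tx,ty,.02),4))
i=cv2.imread('pics/v_scene.png');cv2.imwrite('pics/v_c.png',cv2.resize(i[190:320,120:350],None,fx=3.4,fy=3.4,interpolation=2))
E
```

```text
False (94.7, array([0.4413, 0.1683, 0.0163]), array([ 0.2, -0.5,  0.8]), 0.999)
grip (95.4, array([0.4412, 0.1682, 0.0161]), array([0. , 0.3, 0.9]), 0.641)
(97.0, array([0.4405, 0.1677, 0.2391]), array([ 0.1, -0.3, -1.6]), 0.64)
touch True (100.4, array([ 0.5967, -0.031 ,  0.036 ]), array([ 0. , -0.2,  4.8]), 0.634)
(103.9, array([0.4003, 0.0999, 0.399 ]), array([ 0.7, -0.2, -0.3]), 0.999)
jar scene [ 0.5949 -0.0327  0.8289]
jar top [ 0.5976 -0.0322  0.9387]
```

View pics/v_c.png

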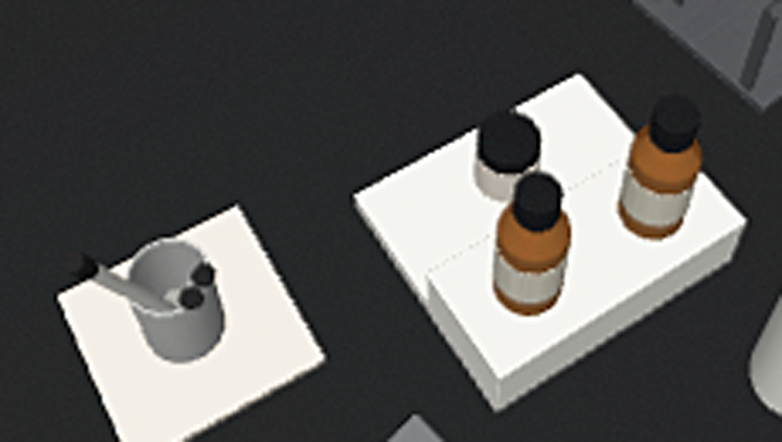

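View pics/v_top.png

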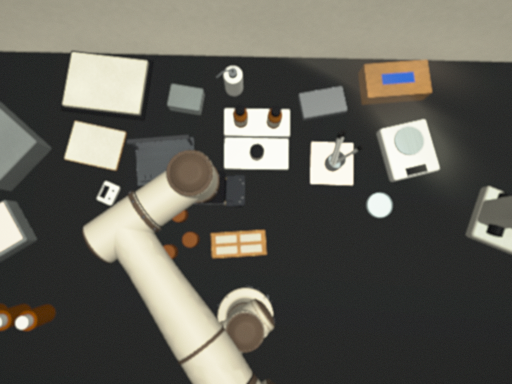

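View pics/v_scene.png

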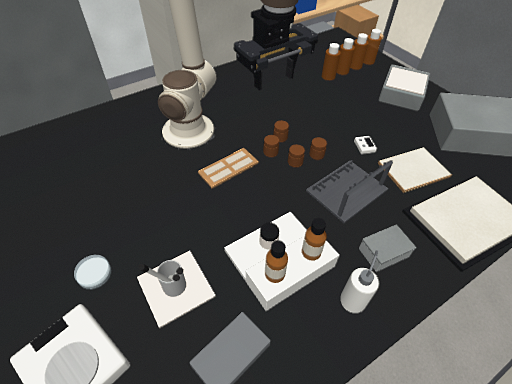

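Everything is in place: three rods in the beaker on the tile, the bottles on the rear step, the jar on the front step, and the timer and dishes not moved. Handing in.

```bash
python3 - <<'E'
from h import *
env.close_job();print(st())
E
```

```text
the job is handed in; nothing more can be done
the job is handed in; nothing more can be done
```

I finished the layout and handed the job in at about 104 s. The hand-in gives no verdict.

**What I did:**
- **Beaker:** I stood it on the white tile first; it sits within about 2 mm of the tile centre.
- **Rods:** All three rods from the rack stand in the beaker, rubber tips up, and the rack is empty.
- **Bottles:** Both tall bottles are upright on the rear step. Measured positions are (0.708, 0.030) and (0.708, −0.092), and each touched down at the expected height.
- **Jar:** Only one white jar was present. It is on the front step at about (0.596, −0.032). It had been knocked aside to (0.441, 0.167) early in the run, so I located it again before grasping it.

**What did not go exactly as planned:**
- Inserting rod 2 nudged rod 1's lean.
- Rod 3 first touched rod 1's foot at the 4 N stop limit, so I lifted it, shifted it 6 mm and lowered it clear.
- I dropped the rods the last few millimetres (up to about 10 mm).
- Some single network detections were poor, such as the jar being partly hidden in the top view, but the two cameras together agreed within about 3 mm.

In the last pictures the beaker, rods, bottles and jar are all standing. The timer, the dishes and the brown jars have not moved, and the arm is clear of everything.

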